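# Pack the hanging check weight and clamp the transport case

## Robot

A 6-joint arm with a two-finger parallel gripper is mounted at the origin on the work surface. World frame = base frame: x ahead of the robot, y to its left, z up, the work surface at z = 0. Lengths are in m, angles in rad, forces in N, time in s.
With the tool pointing down it reaches from about 0.425 to 0.95 m from the base axis. Payload 14.7 kg.
Tool frame: the origin (TCP) lies midway between the tips of the shut fingers; the grasp point (between the pads) lies 19 mm behind it; y points along the fingers, x is the direction in which the jaws open and shut, and the axes are right-handed (so a half turn about y gives the same grasp; the last joint's range is limited). The gripper opens to 85 mm and grips with 20 to 120 N. Pads are 22 mm wide; open, the fingers measure 114 mm over their backs; the gripper's body (76 mm by 85 mm) begins 54 mm behind the grasp point. The pads swing forward as they close: fully open they stand 13 mm farther back than shut.
Start: joints at [-1.246, 0.48, 1.596, -0, 1.065, -0.047], TCP at [0.236, -0.606, 0.231] pointing down, gripper open.
Joint ranges: [-2.75, 2.75], [-0.82, 2.05], [0.23, 2.67], [-1.56, 4.7], [0.09, 2.69], [-2.92, 2.92]. Speed limits (rad/s): [1.89, 1.89, 2.39, 3.01, 3.01, 3.01].

## Interface

Orientations are given as a unit quaternion [x, y, z, w].
In Python, from cell import bot gives the robot as it stands.
- The arm moves only by the tool play_rows, never from a script. Its argument "targets" is one flat list of numbers, 7 for each row, row after row: the turn, a rotation vector about the tool's x, y, z each as a share of 30 degrees, from -1 to 1, then the shift along the tool's x, y, z each as a share of 150 mm, from -1 to 1, then the closure, from 0 (fully open) to 1 (shut). In form: [wx, wy, wz, tx, ty, tz, claw, wx, wy, wz, tx, ty, tz, claw, ...]. A call has 1 to 8 rows; each row is the pose to reach, as a shift and turn from the pose commanded when the call began, along the tool's axes at that moment; what a row does not reach only later rows make up. A row lasts 1/12 s, in which the tool goes at most 41.7 mm and 7.16 degrees, less where a joint would pass 70% of its speed; a pose out of reach is approached as far as the arm can. A call with a number of a shift or a turn outside -1 to 1 is refused whole. A call with a gripper value outside its range is refused whole. The fingers move at their own pace and stop on an object; "force" is the grip in N (left out, the last holds). Time passes only in rows, so rows that repeat a pose let the fingers close. It gives the time, the measured TCP pose, the force and the opening at its end, in the units of the state.
- bot.observe(): the state, without advancing time (a new reading comes with each control period).
- bot.grab_frame(name): name is "scene" or "top" or "wrist"; returns a dict with "pixels" (400x640x3 uint8, red, green, blue), "range_z" (400x640 float32, m along the optical axis (not along the pixel's ray), 0 where there is no reading), "fovy" (degrees; the focal length in pixels is half the picture's height over the tangent of half this angle, whatever the lens; pixels are square), "cx", "cy" (the principal point, pixels), "extrinsics" (4x4, takes a point from camera to world coordinates). Camera axes: x right, y up, looking along -z (the intrinsics and any distortion apply to the point x, -y, -z); pixel columns grow to the right and rows downward; lengths in m; the calibration is good to about 2 mm. The wrist camera is an equidistant fisheye: a pixel r from the principal point sees the ray r / f radians off the axis. A picture is of the moment at which its call begins.
- bot.finish_job(): hands the job in, once; it reports no verdict.
Trained networks look in the newest picture that a camera, given by its name, has taken for a name from the list of things; names that differ only in an ending like _2 or _b are one class to them, and where a whole thing is asked for, a point or a joint stands for the part that bears it (a point fixed in the world has none). Each returns a list of dicts, best first, with "conf" (0 to 1); they miss things now and then, are a little off and sometimes report something else, mostly with a low value. They report only what shows in the picture. A call takes as long as a camera call. They do not tell look-alikes from the thing itself.
- bot.regions_of(camera, thing): "mask" (400x640 bool, what is visible of it) and "rect" ([left, top, right, bottom] in pixels, round what is visible of it).
- bot.spot_point(camera, thing): "position" ([row, column] in pixels: a listed point, or the origin of a listed thing).
The state is a dict: "t": time; "joint_positions": joint angles; "qd": joint speeds; "effort": joint torques, N m; "tool_pos": TCP position; "eef_rot": TCP orientation; "ft_force": force on the tool from outside, world axes, zero at the start; "ft_torque": the same for the moment, N m; "width": opening from 0.0 (shut) to 1.0 (fully open).
Only numpy, scipy, OpenCV 4.12 (cv2) and the standard library are available. Lean on these libraries where they do the work, as an engineer would, in place of code of your own. Each camera call takes 0.05 s, during which the arm holds its last target.

## Task

Lift the steel check weight off its hook and stand it upright in the open transport case beside the weight already in there, setting it down gently. Then shut the lid, hang the latch's wire loop in the keeper on the lid and press the latch lever down over centre until it lies against the case and the lid is clamped. Leave everything else where it stands, and the scoop on its hook.

Things in the scene. Friction and masses are not known exactly. Their poses are not given: they have to be found in the camera images.
- case: Aluminium transport case, 150 (x) by 200 (y) by 110 mm high without its lid, walls and floor 6 mm, fixed to the bench. Origin: centre of the underside. Its front (own -x face, at x = -75 mm) carries the draw latch; the lid is hinged along the top of its back (+x). No dividers inside.
- lid (a joint): Angle of the lid in rad: 0 shut, about 1.57 upright, 1.95 fully open. The lid is a slab 150 by 200 by 24 mm, 0.35 kg; its stiff hinge holds it at any angle (2 to 4 N at the front edge moves it). Lid shut, its top is 134 mm above the bench.
- lid_hinge (a point): Point on the lid's hinge axis, which lies along the case's y at case x = +75, z = 110 mm (centre of the lid's inner back edge). Its axes turn with the lid; at 0 they are the case's.
- lid_edge (a point): Middle of the lid's outer front edge, 150 mm from the hinge axis and 24 mm off the lid's inner face.
- keeper_groove (a point): Centre of the floor of the groove in the steel keeper, a block 20 mm wide (y) that stands out 24 mm from the front face of the lid. The groove is open at the top, runs along y, is 11 mm wide in x and 7 mm deep, closed at the front by a 3 mm thick lip. Lid shut, the groove floor is 124 mm above the bench at case x = -90.5 mm. Axes as the lid's.
- keeper (a joint): Travel in m of the spring-mounted keeper, pulled down by the latch: 0 slack, about 0.002 to 0.004 when the lid is properly clamped (5 N per mm).
- lever (a joint): Angle of the latch lever in rad about the pivot on the case front: 0 clamped (handle hanging straight down along the case front, its stop), 1.57 handle pointing straight out from the front, 2.4 fully raised. A light friction holds it where it is left. With the loop hooked, the latch is on dead centre at about 0.44; below that it snaps shut by itself and holds.
- lever_pivot (a point): Lever's pivot, its axis along the case's y, at case x = -91, z = 85 mm.
- lever_tip (a point): End of the lever's handle, a steel strip 26 mm wide (y), 5 mm thick, on its middle plane 55 mm from the pivot. Seen from the pivot, the handle points along case (x, z) = (-sin, -cos) of the lever angle.
- bail (a joint): Angle in rad of the wire loop (bail) against the lever. The loop leans out from vertical, away from the case front, by (bail - lever) rad; a negative result leans towards the case. Light friction holds it. The loop's pivot sits on the lever 18 mm from the lever's pivot: at lever angle q it is at case offset x = -18*sin(q-0.436), z = -18*cos(q-0.436) mm from the lever's pivot.
- bail_hook (a point): Middle of the loop's inner cross bar, the one that goes in the keeper's groove: 5 mm thick, along the case's y, 55 mm from the loop's pivot. The loop's side wires (4 mm thick, at y = +-20 mm) pass either side of the keeper.
- bail_grip (a point): Middle of the loop's outer cross bar, to be gripped: round, 10 mm thick, 44 mm long along the case's y, 30 mm beyond the inner bar on the same line. It turns freely enough between fingers. With the loop hooked it stands about 20 mm above the lid's top, just in front of the lid.
- check_weight: Steel check weight with a hanging eye, about 0.3 kg, 98 mm tall overall. Origin: centre of its underside. From the bottom: cylinder 36 mm diameter, 34 mm high; then a flat plate 8 mm thick (own x) and 26 mm wide (own y) from 36 to 98 mm, with an eye 16 mm wide and 27 mm high from 41 to 68 mm; the solid tab from 68 to 98 mm is for gripping. It hangs by the eye on the arm of stand_a.
- stand_a: Fixed hook stand that carries the check weight. Origin: on the axis of the post, at bench level. Post 12 mm square, 143 mm tall; foot 70 mm square, 12 mm thick, centred 10 mm towards own +x. An arm 8 mm square stands out from the post towards own -x to x = -66 mm, its top at 140 mm; at its end a lip from x = -66 to -58 mm rises 9 mm above that (so the eye clears it once lifted 9 to 19 mm).
- stand_b: Identical stand that carries the scoop.
- scoop: Steel scoop hanging on stand_b, with the same eye and tab as the check weight but a flat blade instead of the cylinder; stays there. Origin as the check weight's: 68 mm below the top of the eye.
- spare_weight: Plain knobbed steel weight, 40 mm diameter, 58 mm tall, standing loose in the case; stays upright. Origin: centre of its underside.
- bottle: Closed glass bottle, 56 mm diameter, 130 mm tall; leave alone. Origin: centre of its underside.
- jar: White jar, 60 mm diameter, 70 mm tall; leave alone. Origin: centre of its underside.
- dish: Low white dish, 64 mm diameter, 18 mm tall, in front of the latch; leave alone. Origin: centre of its underside.
- beaker: Glass beaker, 64 mm diameter, 85 mm tall; leave alone. Origin: centre of its underside.
- carton: Cardboard box 70 by 60 by 50 mm; leave alone. Origin: centre of its underside.
Mind the look-alikes: they are no part of the job. What is shaped like the check_weight but green, red or yellow is not meant.

How it is judged:
By the outcome, as a careful person would: the job done as asked, in the order asked, and still so for the second after the job is handed in, with the robot touching nothing.
It also fails if it takes over 72 s, if anything falls off the work surface, if the arm or the gripper's body presses on something with over 40 N, if the wrist force passes 120 N, or if a joint passes its speed limit or range.

## Working session

There is one attempt and no reset: what is moved stays moved. The work goes in short steps, Python scripts to look and compute and a tool call to move; the robot and the scene stay as the last step left them, time stands still between calls to the robot, and variables do not carry over. Pictures are saved under pics/ and viewed, and the job is handed in when it is done.

Besides the shell and the picture viewer there is one more tool, called after "Call:" as name(argument=value, ...) on one line, values as JSON. play_rows: Moves the arm, as the interface text tells. Its arguments: {"type":"object","properties":{"targets":{"type":"array"},"force":{"type":"number"}},"required":["targets"]}

```bash
ls; mkdir -p pics; cat > h.py <<'E'
import numpy as np, cv2
from cell import bot
from scipy.spatial.transform import Rotation as R
def save(name,im,box=None,s=1):
    im=im[:,:,::-1]
    if box: im=im[box[1]:box[3],box[0]:box[2]]
    im=cv2.resize(im,None,fx=s,fy=s,interpolation=cv2.INTER_CUBIC)
    cv2.imwrite('pics/'+name,im)
def px2w(f,r,c,z=None):
    h=f['pixels'].shape[0]; fl=h/2/np.tan(np.radians(f['fovy'])/2)
    d=f['range_z'][int(round(r)),int(round(c))] if z is None else z
    p=np.array([(c-f['cx'])/fl*d,-(r-f['cy'])/fl*d,-d,1])
    return (f['extrinsics']@p)[:3]
def cloud(f):
    fl=200/np.tan(np.radians(f['fovy'])/2)
    r,c=np.mgrid[0:400,0:640]; d=f['range_z']
    P=np.stack([(c-f['cx'])/fl*d,-(r-f['cy'])/fl*d,-d,np.ones_like(d)],-1)
    W=P@f['extrinsics'].T
    W=W[...,:3]; W[d==0]=np.nan
    return W
def w2px(f,p):
    fl=200/np.tan(np.radians(f['fovy'])/2)
    q=np.linalg.inv(f['extrinsics'])@np.append(p,1)
    return f['cy']-fl*q[1]/-q[2], f['cx']+fl*q[0]/-q[2]
E
python3 - <<'E'
from h import *
o=bot.observe(); print(o)
for n in ['scene','top','wrist']:
    f=bot.grab_frame(n); save(n+'0.png',f['pixels']); print(n,f['fovy'],f['cx'],f['cy'],f['extrinsics'].round(3).tolist())
    np.save('pics/'+n+'0.npy',f,allow_pickle=True)
E
```

```text
pics
{'t': 0.0, 'joint_positions': array([-1.24562186e+00,  4.80843492e-01,  1.59685921e+00, -2.66806400e-05,
        1.06513158e+00, -4.65429542e-02]), 'qd': array([ 1.53121199e-03,  2.56320255e-05,  1.01221324e-03, -7.91973349e-04,
        1.36807407e-03,  1.35276847e-04]), 'effort': array([ 5.57246516e-03, -9.50629878e+01, -4.30191028e+01,  4.26665583e-04,
        1.20044491e-02, -4.84879251e-05]), 'tool_pos': array([ 0.23600279, -0.60519375,  0.23067031]), 'eef_rot': array([-0.58352899,  0.39934532, -0.39863438,  0.5840444 ]), 'ft_force': array([-0.85072808, -0.28459303,  0.47554118]), 'ft_torque': array([-0.02632108, -0.01167071, -0.01997997]), 'width': 1.0021685064463002}
scene 54.354371264817374 321.64446935225277 200.6502203491025 [[-0.11, -0.822, 0.559, 1.035], [0.994, -0.082, 0.075, 0.019], [-0.016, 0.564, 0.826, 0.858], [0.0, 0.0, 0.0, 1.0]]
top 43.5199499529672 315.9609586893819 197.29523896683696 [[-0.001, 0.999, -0.045, 0.486], [-1.0, -0.001, 0.008, -0.049], [0.008, 0.045, 0.999, 1.247], [0.0, 0.0, 0.0, 1.0]]
wrist 65.70646984690485 322.04135972579553 194.92738227569944 [[0.363, 0.882, 0.3, 0.312], [-0.932, 0.344, 0.116, -0.574], [-0.001, -0.322, 0.947, 0.373], [0.0, 0.0, 0.0, 1.0]]
```

View pics/scene0.png

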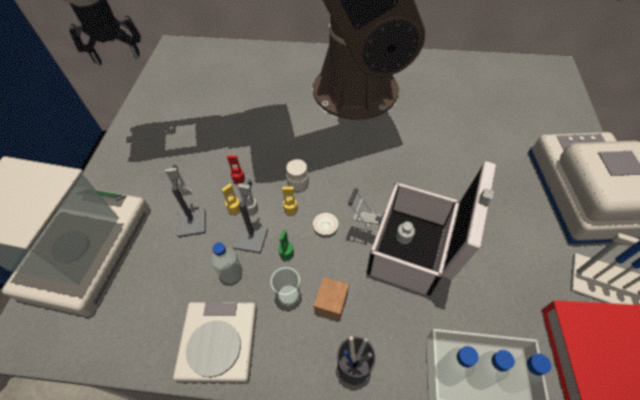

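View pics/top0.png

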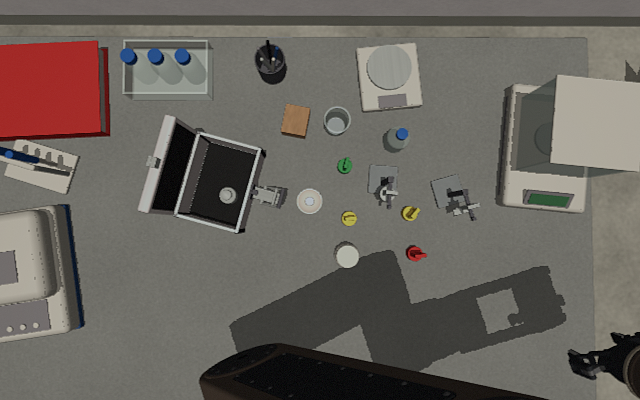

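View pics/wrist0.png

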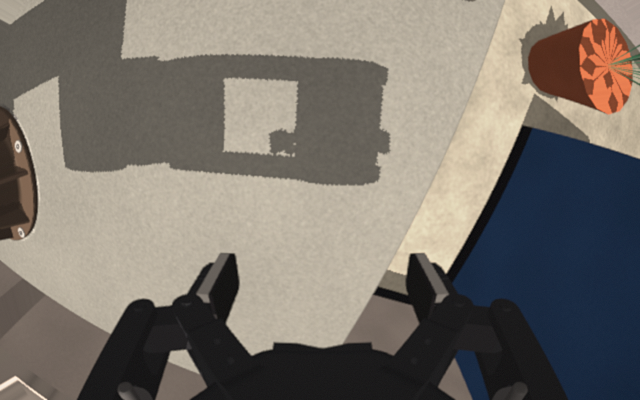

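```bash
python3 - <<'E'
from h import *
f=bot.grab_frame('scene'); t=bot.grab_frame('top')
save('c1.png',f['pixels'],(150,140,310,270),5)
save('c2.png',t['pixels'],(340,150,500,270),5)
save('c3.png',t['pixels'],(130,110,330,240),4)
save('c4.png',f['pixels'],(310,150,510,300),4)
np.save('pics/scene1.npy',f);np.save('pics/top1.npy',t)
for cam,F in (('scene',f),('top',t)):
  for n in ['case','lid_hinge','lid_edge','keeper_groove','lever_pivot','lever_tip','bail_hook','bail_grip','check_weight','stand_a','stand_b','scoop','spare_weight','dish','jar']:
    for d in bot.spot_point(cam,n)[:4]:
        r,c=d['position']; print(cam,n,round(d['conf'],2),round(r,1),round(c,1),px2w(F,r,c).round(3))
E
```

```text
scene case 0.79 246.9 408.1 [0.574 0.166 0.007]
scene case 0.57 227.5 327.0 [ 0.538 -0.036  0.005]
scene case 0.2 238.9 403.2 [0.564 0.151 0.028]
scene lid_hinge 0.68 237.5 445.9 [0.594 0.232 0.102]
scene lid_edge 0.63 204.2 489.4 [0.422 0.381 0.001]
scene keeper_groove 0.63 194.1 488.2 [0.604 0.262 0.285]
scene lever_pivot 0.74 218.0 374.2 [0.551 0.075 0.09 ]
scene lever_pivot 0.58 207.1 247.6 [ 0.561 -0.218  0.106]
scene lever_pivot 0.35 201.0 488.6 [0.607 0.267 0.269]
scene lever_tip 0.83 213.8 355.3 [0.535 0.032 0.075]
scene bail_hook 0.68 203.5 358.7 [0.537 0.037 0.123]
scene bail_hook 0.22 208.6 250.4 [ 0.56  -0.213  0.1  ]
scene bail_grip 0.55 198.9 351.6 [0.543 0.02  0.147]
scene check_weight 0.86 207.6 234.1 [ 0.517 -0.277  0.028]
scene check_weight 0.85 209.8 249.6 [ 0.565 -0.214  0.101]
scene check_weight 0.7 252.7 283.2 [ 0.634 -0.129  0.035]
scene check_weight 0.56 295.2 288.5 [ 0.751 -0.095  0.077]
scene stand_a 0.95 221.4 191.6 [ 0.558 -0.382  0.011]
scene stand_a 0.68 234.1 251.1 [ 0.583 -0.22   0.018]
scene stand_b 0.95 221.4 191.6 [ 0.558 -0.382  0.011]
scene stand_
[... 748 characters left out ...]
536 0.04  0.121]
top bail_grip 0.66 200.2 278.4 [0.528 0.025 0.149]
top check_weight 0.77 253.9 411.4 [ 0.405 -0.283  0.059]
top check_weight 0.76 167.3 343.7 [ 0.606 -0.122  0.098]
top check_weight 0.61 192.6 387.6 [ 0.544 -0.213  0.163]
top check_weight 0.54 216.1 406.0 [ 0.494 -0.274  0.045]
top stand_a 0.83 182.3 385.0 [ 0.571 -0.216  0.104]
top stand_a 0.83 194.6 446.8 [ 0.547 -0.381  0.017]
top stand_b 0.83 182.3 385.0 [ 0.571 -0.216  0.104]
top stand_b 0.83 194.6 446.8 [ 0.547 -0.381  0.017]
top scoop 0.71 207.8 461.2 [ 0.512 -0.384  0.123]
top spare_weight 0.69 194.3 229.9 [0.546 0.146 0.06 ]
top dish 0.9 198.8 310.5 [ 0.537 -0.045  0.005]
top jar 0.43 189.9 223.4 [0.558 0.165 0.042]
```

View pics/c1.png

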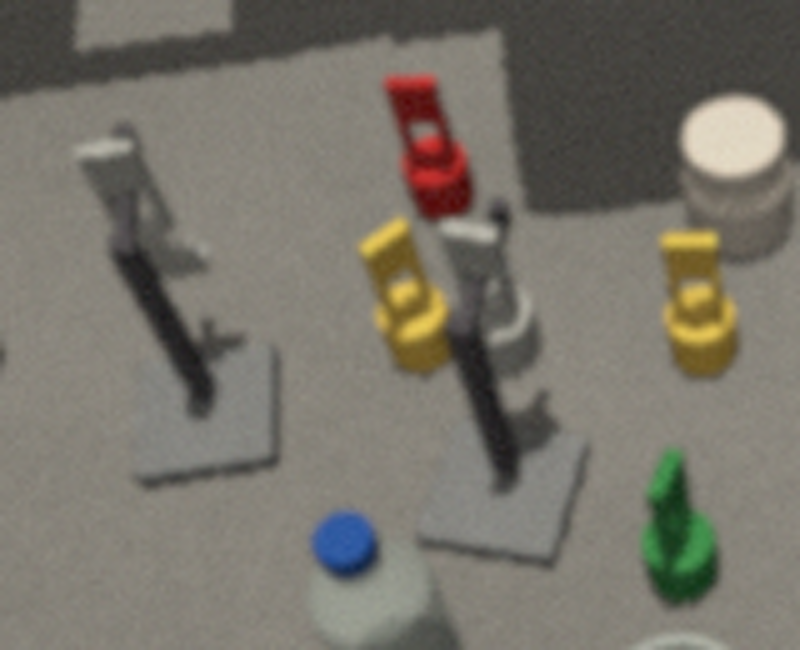

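View pics/c2.png

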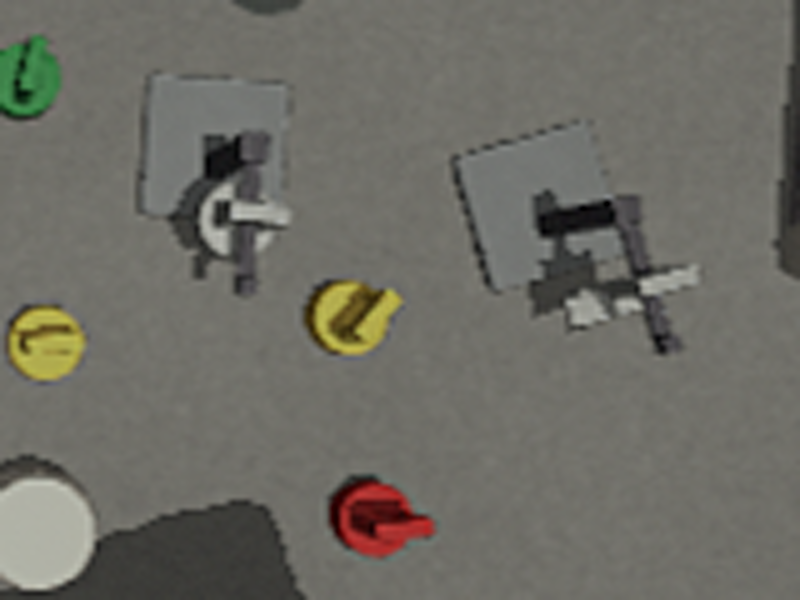

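View pics/c3.png

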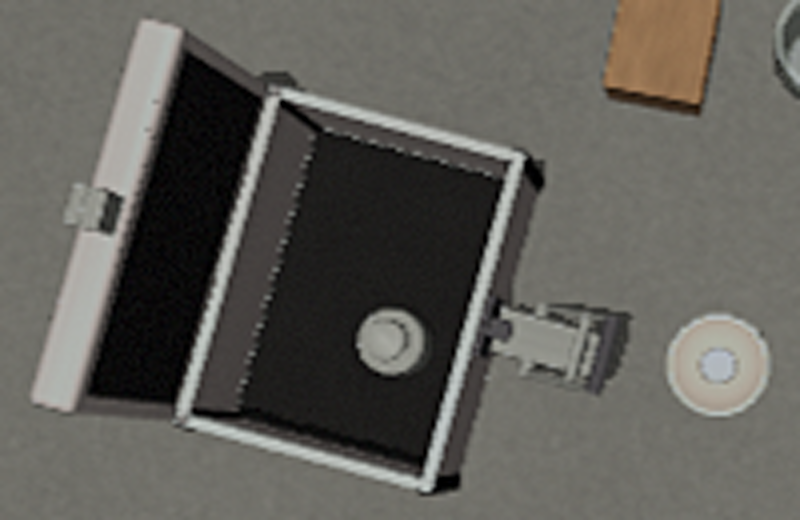

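View pics/c4.png

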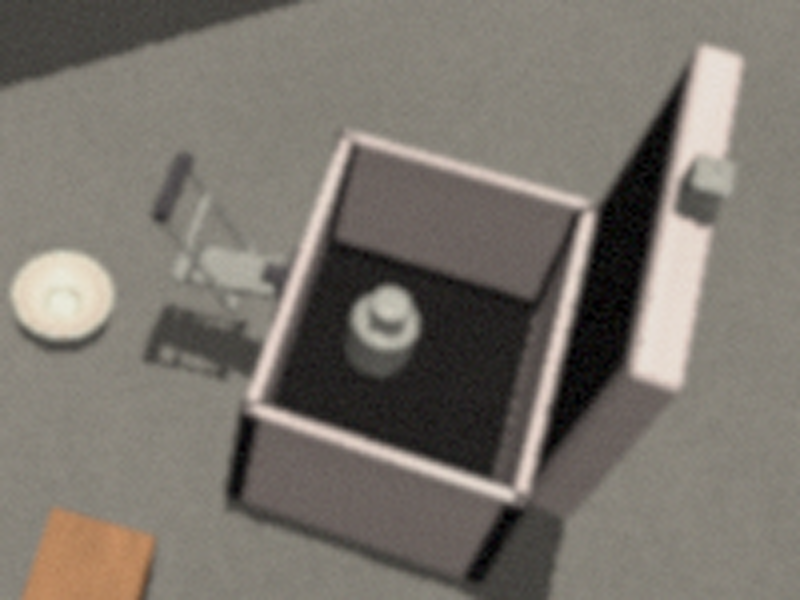

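```bash
python3 - <<'E'
from h import *
t=np.load('pics/top1.npy',allow_pickle=True).item(); f=np.load('pics/scene1.npy',allow_pickle=True).item()
W=cloud(t); S=cloud(f)
# rim
m=np.zeros((400,640),bool); m[125:240,170:268]=1
k=m&(abs(W[...,2]-0.11)<0.006)
P=W[k][:,:2].astype(np.float32); print(len(P),W[k][:,2].mean())
rr=cv2.minAreaRect(P*1000); print('rect top',rr)
print((cv2.boxPoints(rr)/1000).round(4).tolist())
m=np.zeros((400,640),bool); m[175:300,365:470]=1
k=m&(abs(S[...,2]-0.11)<0.006)&(S[...,1]<0.245)
P=S[k][:,:2].astype(np.float32); print(len(P)); print('rect scene',cv2.minAreaRect(P*1000)); print((cv2.boxPoints(cv2.minAreaRect(P*1000))/1000).round(4).tolist())
# weight tab: high points
for nm,C in(('top',W),('scene',S)):
  k=(C[...,2]>0.12)&(C[...,2]<0.25)&(C[...,0]>0.45)&(C[...,0]<0.65)&(C[...,1]>-0.27)&(C[...,1]<-0.15)
  P=C[k]; print(nm,len(P))
  o=np.argsort(P[:,2])
  print(P[o][::2].round(4).tolist())
# spare weight
k=(W[...,2]>0.035)&(W[...,2]<0.08)&(abs(W[...,0]-0.545)<0.04)&(abs(W[...,1]-0.145)<0.04)
r=cv2.minEnclosingCircle((W[k][:,:2]*1000).astype(np.float32)); print('spare',r,W[k][:,2].max())
k=(W[...,2]>0.02)&(W[...,2]<0.08)&(abs(W[...,0]-0.544)<0.04)&(abs(W[...,1]+0.213)<0.04)
print('cyl',cv2.minEnclosingCircle((W[k][:,:2]*1000).astype(np.float32)),np.percentile(W[k][:,2],[5,50,95]))
E
```

```text
937 0.10929319499341032
rect top ((566.6372680664062, 145.5424346923828), (200.0643310546875, 203.26197814941406), 74.97716522216797)
[[0.4426000118255615, 0.07530000060796738], [0.6388999819755554, 0.022600000724196434], [0.6906999945640564, 0.21580000221729279], [0.4943999946117401, 0.2685000002384186]]
913
rect scene ((572.7799072265625, 144.6373748779297), (195.9691162109375, 224.54576110839844), 84.26042938232422)
[[0.4512999951839447, 0.058400001376867294], [0.6747000217437744, 0.03590000048279762], [0.6942999958992004, 0.23090000450611115], [0.4708999991416931, 0.2533999979496002]]
top 195
[[0.5455, -0.2063, 0.1204], [0.5703, -0.2155, 0.1209], [0.5724, -0.2151, 0.1231], [0.5786, -0.2164, 0.13], [0.5472, -0.2071, 0.1311], [0.5427, -0.2068, 0.1326], [0.5761, -0.2159, 0.133], [0.5448, -0.2065, 0.1347], [0.5114, -0.2128, 0.1356], [0.5291, -0.2152, 0.1358], [0.5291, -0.2174, 0.1359], [0.5692, -0.2221, 0.136], [0.5513, -0.2241, 0.1365], [0.5647, -0.222, 0.1367], [0.5535, -0.2219, 0.1369], [0.558, -0.2241, 0.1371], [0.5135, -0.2126, 0.1372], [0.5535, -0.2173, 0.1374], [0.5313, -0.221
[... 5385 characters left out ...]
684], [0.5436, -0.217, 0.1688], [0.5517, -0.2129, 0.1691], [0.5434, -0.2102, 0.1694], [0.542, -0.2241, 0.1694], [0.5487, -0.2068, 0.1695], [0.5518, -0.2106, 0.1696], [0.5467, -0.2139, 0.1696], [0.5421, -0.2217, 0.1698], [0.546, -0.2321, 0.17], [0.5441, -0.2122, 0.1701], [0.5448, -0.2188, 0.1702], [0.547, -0.2115, 0.1703], [0.5505, -0.2174, 0.1706], [0.5462, -0.2273, 0.1709], [0.5487, -0.2245, 0.1709], [0.5505, -0.2128, 0.1712], [0.5465, -0.2249, 0.1716], [0.5502, -0.2307, 0.1721], [0.5492, -0.2174, 0.1725]]
spare ((531.3165283203125, 140.0649871826172), 40.352046966552734) 0.0797605525155467
cyl ((557.6062622070312, -210.73641967773438), 24.407203674316406) [0.02362789 0.05822057 0.07677551]
```

```bash
cat > fit.py <<'E'
from h import *
from scipy.optimize import least_squares
t=np.load('pics/top1.npy',allow_pickle=True).item(); f=np.load('pics/scene1.npy',allow_pickle=True).item()
W=cloud(t); S=cloud(f)
def fit(C):
    k=(abs(C[...,2]-0.11)<0.004)&(abs(C[...,0]-0.56)<.15)&(abs(C[...,1]-0.16)<.13)
    P=C[k][:,:2]
    def res(p):
        c,s=np.cos(p[2]),np.sin(p[2]); d=P-p[:2]
        x=d[:,0]*c+d[:,1]*s; y=-d[:,0]*s+d[:,1]*c
        # distance to rectangle outline half 72,97
        qx=abs(x)-.072; qy=abs(y)-.097
        out=np.hypot(np.maximum(qx,0),np.maximum(qy,0)); ins=np.minimum(np.maximum(qx,qy),0)
        return abs(out+ins)
    b=min((least_squares(res,[.56+dx,.163+dy,a],loss='cauchy',f_scale=.002) for a in (1.2,1.35,1.5) for dx in(-.01,.01) for dy in (-.01,.01)),key=lambda r:r.cost)
    return b.x,np.median(res(b.x)),len(P)
if __name__=='__main__':
    for C in (W,S): print(fit(C))
E
python3 fit.py
python3 - <<'E'
from h import *
from scipy.spatial.transform import Rotation as R
print(R.from_quat([-0.58352899,  0.39934532, -0.39863438,  0.5840444 ]).as_matrix().round(3))
E
```

```text
(array([0.57223792, 0.16786681, 1.30270886]), np.float64(0.0017284027318642814), 827)
(array([0.57498548, 0.16653955, 1.30323707]), np.float64(0.0017025329127546007), 931)
[[ 0.363 -0.     0.932]
 [-0.932  0.001  0.363]
 [-0.001 -1.     0.   ]]
```

```bash
cat >> h.py <<'E'
def down(ang):
    "tool pointing down with tool x at world angle ang (rad)"
    x=np.array([np.cos(ang),np.sin(ang),0]); y=np.array([0,0,-1.]); return np.stack([x,y,np.cross(x,y)],1)
def rel(p,Rt,o=None):
    o=o or bot.observe(); R0=R.from_quat(o['eef_rot']).as_matrix()
    w=R.from_matrix(R0.T@Rt).as_rotvec(); d=R0.T@(np.array(p)-o['tool_pos'])
    print('turn',(np.degrees(w)/30).round(3).tolist(),'shift',(d/.15).round(3).tolist(),'mm',round(np.linalg.norm(d)*1e3,1),'deg',np.degrees(np.linalg.norm(w)).round(1),'pos',o['tool_pos'].round(4).tolist(),'F',o['ft_force'].round(1).tolist(),'w',round(o['width'],3),'t',round(o['t'],2))
E
python3 - <<'E'
from h import *
from fit import W,S
for C in (W,S):
    k=(C[...,2]>.1655)&(C[...,2]<.18)&(abs(C[...,0]-.546)<.03)&(abs(C[...,1]+.22)<.03)
    P=C[k][:,:2]*1000; r=cv2.minAreaRect(P.astype(np.float32)); print(len(P),r, P.mean(0))
    u,s,v=np.linalg.svd(P-P.mean(0)); print(v[0])
    k=(abs(C[...,2]-.140)<.006)&(abs(C[...,0]-.546)<.04)&(abs(C[...,1]+.22)<.008)
    P=C[k][:,:2]*1000;u,s,v=np.linalg.svd(P-P.mean(0)); print('arm',v[0],P.mean(0))
rel([.546,-.2195,.231],down(np.radians(-94)))
E
```

```text
42 ((544.4541625976562, -219.4071044921875), (26.590978622436523, 8.178634643554688), 82.57180786132812) [ 544.79202525 -219.14114283]
[-0.10733998 -0.99422237]
arm [-0.99691331  0.07851021] [ 549.5003595  -219.42717124]
50 ((547.0086059570312, -220.1309356689453), (26.899642944335938, 9.452902793884277), 83.27395629882812) [ 547.64483695 -219.98629091]
[0.1097596  0.99395816]
arm [ 0.99576081 -0.0919805 ] [ 559.14179989 -219.86580993]
turn [0.0, 0.843, 0.0] shift [-1.648, 0.002, 2.86] mm 495.1 deg 25.3 pos [0.2361, -0.6056, 0.2313] F [-0.0, -0.2, -0.3] w 0.999 t 1.75
```

Call:
play_rows(targets=[0,0,0,-0.14,0,0.24,0,0,0,0,-0.28,0,0.48,0,0,0,0,-0.41,0,0.72,0,0,0,0,-0.55,0,0.95,0], force=50)

```text
t: 2.08
tool_pos: [0.3398, -0.4756, 0.2313]
eef_rot: [0.584, -0.399, 0.399, -0.584]
ft_force: [0.9, -0.1, -0.4]
width: 1.0
```

Call:
play_rows(targets=[0,0,0,-0.14,0,0.24,0.3,0,0,0,-0.28,0,0.48,0.3,0,0,0,-0.41,0,0.72,0.3,0,0,0,-0.55,0,0.95,0.3])

```text
t: 2.42
tool_pos: [0.4429, -0.3468, 0.2315]
eef_rot: [0.584, -0.399, 0.399, -0.584]
ft_force: [0.7, -1.1, -0.2]
width: 0.702
```

Call:
play_rows(targets=[0,0.22,0,-0.14,0,0.24,0.3,0,0.45,0,-0.28,0,0.48,0.3,0,0.67,0,-0.41,0,0.72,0.3,0,0.91,0,-0.55,0,0.95,0.3,0,0.91,0,-0.55,0,0.96,0.3,0,0.91,0,-0.55,0,0.96,0.3])

```text
t: 2.92
tool_pos: [0.5481, -0.2162, 0.2313]
eef_rot: [0.473, -0.525, 0.525, -0.474]
ft_force: [0.3, -0.6, 0.0]
width: 0.702
```

```bash
python3 - <<'E'
from h import *
rel([.546,-.2195,.146],down(np.radians(-96)))
print(bot.observe()['joint_positions'].round(2))
f=bot.grab_frame('wrist'); save('w1.png',f['pixels'])
E
```

```text
turn [-0.002, 0.001, -0.001] shift [0.024, 0.569, -0.012] mm 85.4 deg 0.1 pos [0.5481, -0.2162, 0.2313] F [0.3, -0.6, 0.0] w 0.702 t 2.92
[-0.43  0.39  1.74  0.    1.01  1.25]
```

View pics/w1.png

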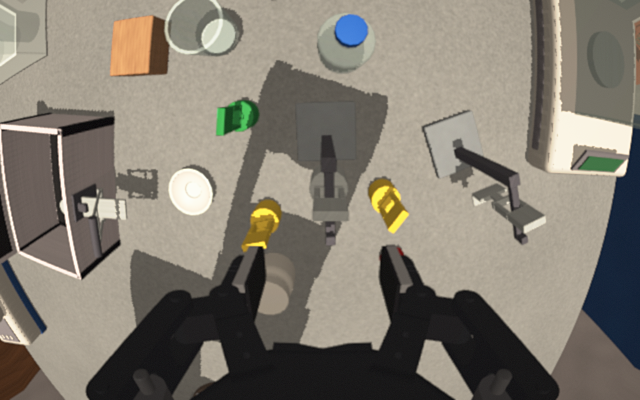

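Steel check weight: the one on the left stand, at (330,205) in the wrist view. The scoop is at (510,210), and the red, yellow and green ones are look-alikes. Descending onto the steel one.

Call:
play_rows(targets=[0,0,0,0.024,0.15,-0.012,0.3,0,0,0,0.024,0.3,-0.012,0.3,0,0,0,0.024,0.45,-0.012,0.3,0,0,0,0.024,0.54,-0.012,0.3,0,0,0,0.024,0.58,-0.012,0.3,0,0,0,0.024,0.585,-0.012,0.3,0,0,0,0.024,0.585,-0.012,0.5])

```text
t: 3.55
tool_pos: [0.5436, -0.2231, 0.1439]
eef_rot: [0.473, -0.525, 0.526, -0.473]
ft_force: [0.3, 0.7, 0.2]
width: 0.573
```

```bash
python3 - <<'E'
from h import *
rel([.546,-.2195,.146],down(np.radians(-96)))
f=bot.grab_frame('scene'); save('s2.png',f['pixels'],(150,120,310,260),5)
E
```

```text
turn [-0.0, -0.0, 0.0] shift [-0.026, -0.014, 0.013] mm 4.8 deg 0.0 pos [0.5436, -0.2231, 0.1439] F [0.3, 0.7, 0.2] w 0.573 t 3.55
```

View pics/s2.png

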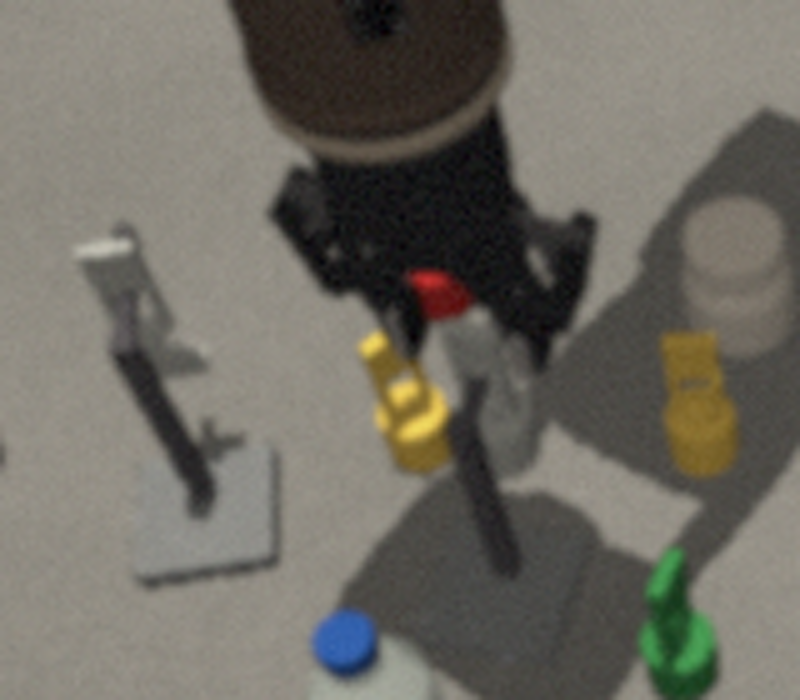

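Call:
play_rows(targets=[0,0,0,-0.026,0,0.013,0.5,0,0,0,-0.026,0,0.013,0.5,0,0,0,-0.026,0,0.013,0.9,0,0,0,-0.026,0,0.013,0.9,0,0,0,-0.026,0,0.013,0.9,0,0,0,-0.026,0,0.013,0.9])

```text
t: 4.1
tool_pos: [0.5467, -0.2189, 0.1444]
eef_rot: [0.473, -0.525, 0.526, -0.473]
ft_force: [-0.5, 0.9, 8.3]
width: 0.295
```

```bash
python3 - <<'E'
from h import *
rel([.546,-.2195,.146],down(np.radians(-96)))
E
```

```text
turn [-0.003, 0.001, 0.001] shift [0.004, -0.011, -0.004] mm 1.8 deg 0.1 pos [0.5467, -0.2189, 0.1444] F [-0.5, 0.9, 8.3] w 0.295 t 4.1
```

Call:
play_rows(targets=[0,0,0,0,-0.03,0,0.9,0,0,0,0,-0.06,0,0.9,0,0,0,0,-0.095,0,0.9,0,0,0,0,-0.095,0,0.9,0,0,0,0,-0.095,0,0.9], force=60)

```text
t: 4.52
tool_pos: [0.5463, -0.2189, 0.1582]
eef_rot: [0.473, -0.525, 0.526, -0.473]
ft_force: [-1.1, -0.5, -2.2]
width: 0.293
```

```bash
python3 - <<'E'
from h import *
rel([.546,-.2195,.160],down(np.radians(-96)))
f=bot.grab_frame('scene'); save('s3.png',f['pixels'],(170,140,300,240),6)
E
```

```text
turn [-0.001, 0.0, 0.0] shift [0.004, -0.012, -0.001] mm 1.9 deg 0.0 pos [0.5463, -0.2189, 0.1582] F [-1.1, -0.5, -2.2] w 0.293 t 4.52
```

View pics/s3.png

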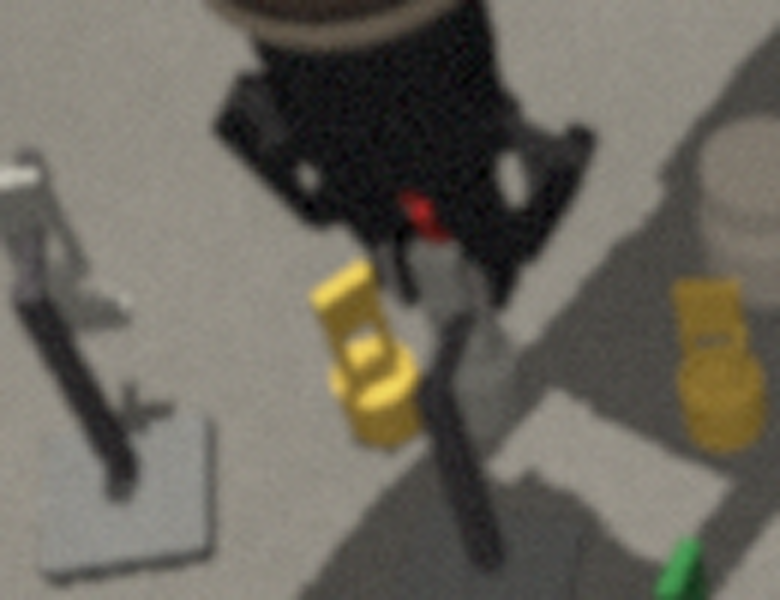

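Call:
play_rows(targets=[0,0,0,0,0,-0.05,0.9,0,0,0,0,0,-0.12,0.9,0,0,0,0,0,-0.2,0.9,0,0,0,0,0,-0.28,0.9,0,0,0,0,0,-0.34,0.9,0,0,0,0,0,-0.34,0.9])

```text
t: 5.07
tool_pos: [0.4928, -0.2129, 0.1576]
eef_rot: [-0.473, 0.526, -0.525, 0.473]
ft_force: [0.6, -0.5, -2.6]
width: 0.289
```

```bash
python3 - <<'E'
from h import *
f=bot.grab_frame('wrist'); save('w4.png',f['pixels'],(200,100,450,300),3)
rel([.617,.155,.30],down(np.radians(-105.35)))
print(bot.observe()['joint_positions'].round(2))
E
```

```text
turn [0.001, 0.311, -0.0] shift [-2.528, -0.947, 0.555] mm 413.5 deg 9.3 pos [0.4943, -0.2134, 0.1579] F [0.1, 0.6, -2.6] w 0.287 t 5.12
[-0.46  0.42  1.93  0.    0.8   1.21]
```

View pics/w4.png

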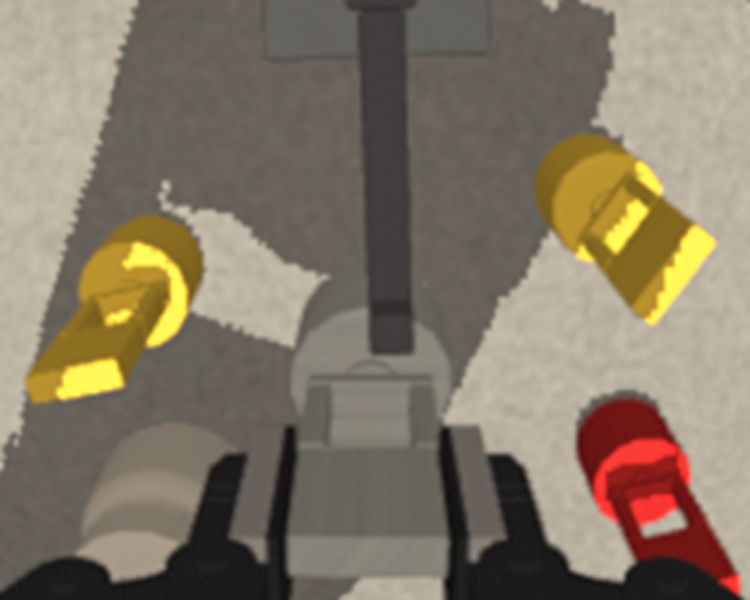

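Call:
play_rows(targets=[0,0,0,0,0,-0.06,0.9,0,0,0,0,0,-0.13,0.9,0,0,0,0,-0.15,-0.13,0.9,0,0,0,0,-0.35,-0.13,0.9,0,0,0,0,-0.6,-0.13,0.9,0,0,0,0,-0.8,-0.13,0.9,0,0,0,0,-0.95,-0.13,0.9,0,0,0,0,-0.95,-0.13,0.9])

```text
t: 5.78
tool_pos: [0.4773, -0.2124, 0.3048]
eef_rot: [0.472, -0.523, 0.528, -0.474]
ft_force: [0.8, -0.0, -2.7]
width: 0.287
```

```bash
python3 - <<'E'
from h import *
rel([.617,.155,.30],down(np.radians(-105.35)))
print(bot.observe()['joint_positions'].round(2))
E
```

```text
turn [-0.012, 0.312, 0.004] shift [-2.533, 0.03, 0.67] mm 393.0 deg 9.4 pos [0.4773, -0.2124, 0.3048] F [0.8, -0.0, -2.7] w 0.287 t 5.78
[-0.48  0.22  1.8  -0.    1.11  1.2 ]
```

Call:
play_rows(targets=[0,0,0,-0.1,0,0.03,0.9,0,0,0,-0.3,0,0.08,0.9,0,0,0,-0.52,0,0.14,0.9,0,0,0,-0.74,0,0.2,0.9,0,0,0,-0.95,0,0.25,0.9])

```text
t: 6.2
tool_pos: [0.5278, -0.0722, 0.2994]
eef_rot: [-0.473, 0.526, -0.525, 0.473]
ft_force: [1.4, -0.1, -2.6]
width: 0.29
```

Call:
play_rows(targets=[0,0,0,-0.22,0,0.06,0.9,0,0,0,-0.44,0,0.12,0.9,0,0.1,0,-0.64,0,0.17,0.9,0,0.2,0,-0.82,0,0.22,0.9,0,0.31,0,-0.95,0,0.25,0.9])

```text
t: 6.62
tool_pos: [0.5803, 0.0664, 0.2991]
eef_rot: [-0.429, 0.563, -0.562, 0.428]
ft_force: [-0.0, -0.9, -2.5]
width: 0.286
```

```bash
python3 - <<'E'
from h import *
rel([.6176,.150,.30],down(np.radians(-105.35)))
print(bot.observe()['joint_positions'].round(2))
E
```

```text
turn [0.002, -0.001, -0.0] shift [-0.604, -0.006, 0.092] mm 91.6 deg 0.1 pos [0.5803, 0.0664, 0.2991] F [-0.0, -0.9, -2.5] w 0.286 t 6.62
[0.06 0.33 1.67 0.   1.15 1.9 ]
```

Call:
play_rows(targets=[0,0,0,-0.2,0,0.03,0.9,0,0,0,-0.4,0,0.06,0.9,0,0,0,-0.54,0,0.08,0.9,0,0,0,-0.59,0,0.09,0.9,0,0,0,-0.59,0,0.09,0.9,0,0,0,-0.59,0,0.09,0.9])

```text
t: 7.12
tool_pos: [0.616, 0.1455, 0.2993]
eef_rot: [-0.43, 0.562, -0.562, 0.429]
ft_force: [-0.7, -0.7, -3.3]
width: 0.285
```

```bash
python3 - <<'E'
from h import *
rel([.6176,.150,.083],down(np.radians(-105.35)))
f=bot.grab_frame('wrist'); save('w5.png',f['pixels'])
f=bot.grab_frame('scene'); save('s5.png',f['pixels'],(310,100,510,300),4)
E
```

```text
turn [0.003, 0.003, 0.002] shift [-0.033, 1.442, 0.005] mm 216.4 deg 0.1 pos [0.616, 0.1455, 0.2993] F [-0.7, -0.7, -3.3] w 0.285 t 7.12
```

View pics/w5.png

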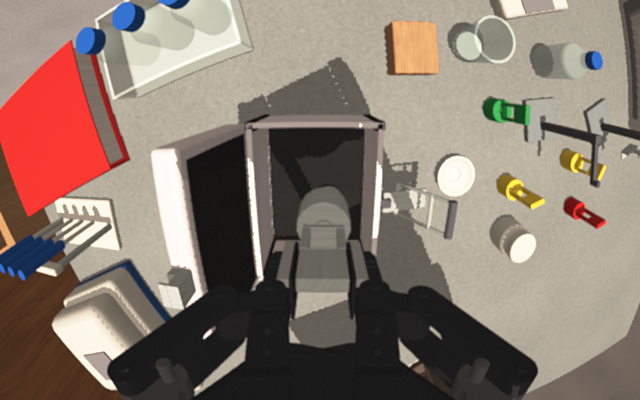

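View pics/s5.png

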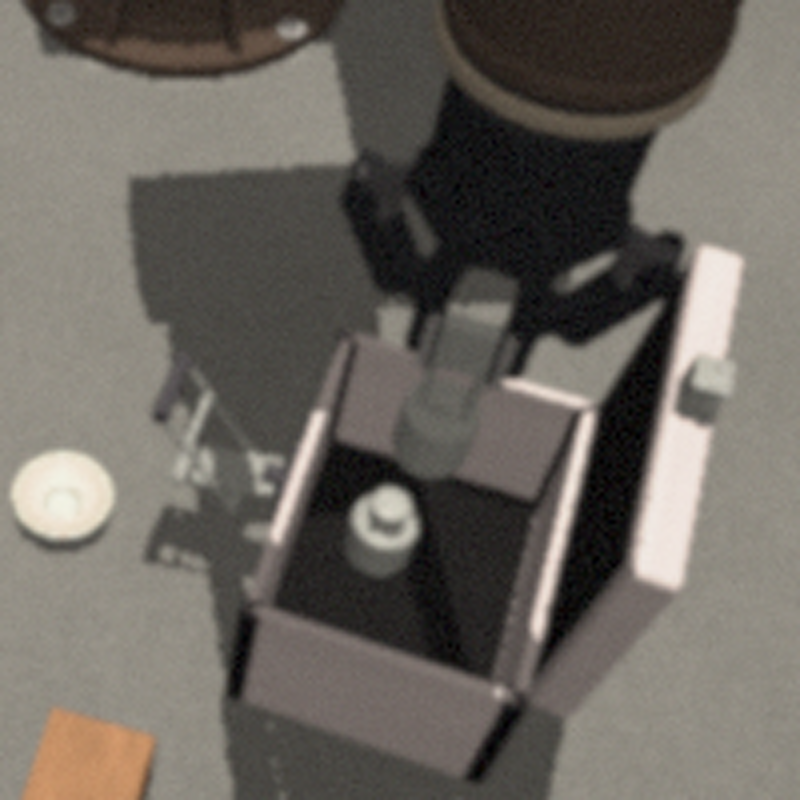

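Call:
play_rows(targets=[0,0,0,0,0.1,0,0.9,0,0,0,0,0.28,0,0.9,0,0,0,0,0.46,0,0.9,0,0,0,0,0.64,0,0.9,0,0,0,0,0.8,0,0.9,0,0,0,0,0.9,0,0.9,0,0,0,0,0.95,0,0.9])

```text
t: 7.8
tool_pos: [0.6152, 0.1445, 0.1556]
eef_rot: [-0.43, 0.563, -0.562, 0.428]
ft_force: [-1.4, -0.8, -1.9]
width: 0.286
```

Call:
play_rows(targets=[0,0,0,0,0.08,0,0.9,0,0,0,0,0.18,0,0.9,0,0,0,0,0.28,0,0.9,0,0,0,0,0.36,0,0.9,0,0,0,0,0.41,0,0.9,0,0,0,0,0.43,0,0.9,0,0,0,0,0.43,0,0.9])

```text
t: 8.38
tool_pos: [0.6167, 0.1458, 0.093]
eef_rot: [-0.429, 0.562, -0.562, 0.429]
ft_force: [-0.4, -1.1, -2.5]
width: 0.288
```

```bash
python3 - <<'E'
from h import *
rel([.6157,.1432,.0784],down(np.radians(-105.35)))
E
```

```text
turn [0.001, 0.001, 0.0] shift [0.018, 0.097, -0.002] mm 14.8 deg 0.1 pos [0.6167, 0.1458, 0.093] F [-0.4, -1.1, -2.5] w 0.288 t 8.38
```

Down the last ~14 mm gently, in small steps.

Call:
play_rows(targets=[0,0,0,0,0.02,0,0.9,0,0,0,0,0.04,0,0.9,0,0,0,0,0.06,0,0.9,0,0,0,0,0.07,0,0.9,0,0,0,0,0.08,0,0.9,0,0,0,0,0.08,0,0.9])

```text
t: 8.88
tool_pos: [0.6166, 0.1459, 0.0811]
eef_rot: [-0.429, 0.562, -0.562, 0.429]
ft_force: [-0.9, -0.3, -2.4]
width: 0.285
```

Call:
play_rows(targets=[0,0,0,0,0.005,0,0.9,0,0,0,0,0.01,0,0.9,0,0,0,0,0.01,0,0.9])

```text
t: 9.13
tool_pos: [0.6167, 0.1459, 0.0798]
eef_rot: [-0.429, 0.562, -0.562, 0.429]
ft_force: [0.3, 0.7, -1.8]
width: 0.286
```

Call:
play_rows(targets=[0,0,0,0,0.004,0,0.9,0,0,0,0,0.008,0,0.9,0,0,0,0,0.008,0,0.9])

```text
t: 9.38
tool_pos: [0.617, 0.1459, 0.0788]
eef_rot: [0.429, -0.562, 0.562, -0.429]
ft_force: [-0.5, 0.3, 0.0]
width: 0.286
```

Call:
play_rows(targets=[0,0,0,0,0.004,0,0.9,0,0,0,0,0.006,0,0.9,0,0,0,0,0.006,0,0.9])

```text
t: 9.63
tool_pos: [0.6173, 0.1459, 0.0787]
eef_rot: [0.429, -0.562, 0.562, -0.429]
ft_force: [-3.5, -1.6, 13.2]
width: 0.285
```

Call:
play_rows(targets=[0,0,0,0,-0.006,0,0.9,0,0,0,0,-0.006,0,0.66,0,0,0,0,-0.006,0,0.6,0,0,0,0,-0.006,0,0.5,0,0,0,0,-0.006,0,0.45,0,0,0,0,-0.006,0,0.45])

```text
t: 10.13
tool_pos: [0.6167, 0.1459, 0.0785]
eef_rot: [-0.429, 0.562, -0.562, 0.429]
ft_force: [-0.7, 0.1, -0.5]
width: 0.551
```

```bash
python3 - <<'E'
from h import *
rel([.6157,.1432,.0784],down(np.radians(-105.35)))
f=bot.grab_frame('wrist'); save('w6.png',f['pixels'],(200,100,450,300),3)
E
```

```text
turn [0.0, 0.002, 0.0] shift [0.019, 0.001, -0.002] mm 2.9 deg 0.1 pos [0.6167, 0.1459, 0.0785] F [-0.7, 0.1, -0.5] w 0.551 t 10.13
```

View pics/w6.png

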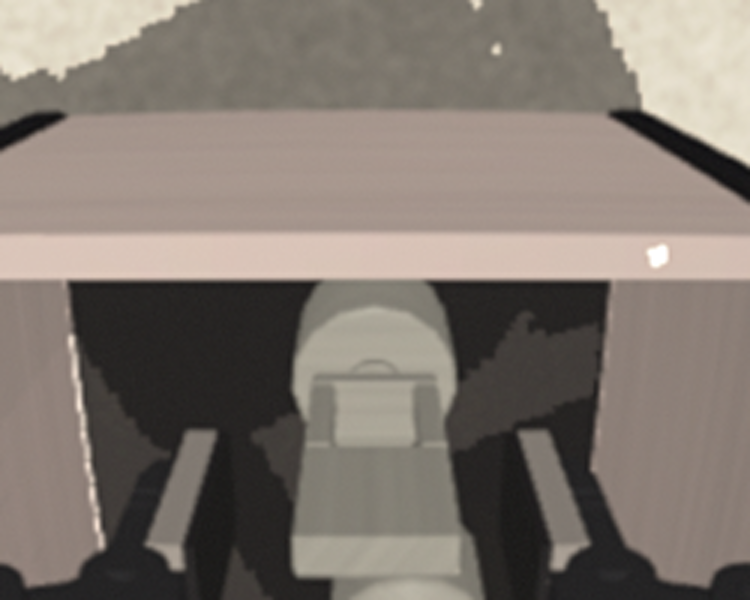

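Call:
play_rows(targets=[0,0,0,0,-0.05,0,0.45,0,0,0,0,-0.15,0,0.45,0,0,0,0,-0.35,0,0.45,0,0,0,0,-0.6,0,0.7,0,0,0,0,-0.85,0,0.9,0,0,0,0,-1,0,1])

```text
t: 10.68
tool_pos: [0.6178, 0.1461, 0.2331]
eef_rot: [0.428, -0.561, 0.563, -0.43]
ft_force: [0.6, 0.8, 0.4]
width: 0.128
```

```bash
cat >> h.py <<'E'
CC=np.array([.5736,.1672,0]); YAW=1.303
RC=R.from_euler('z',YAW).as_matrix()
def toc(P): return (np.asarray(P)-CC)@RC
def fromc(P): return np.asarray(P)@RC.T+CC
E
python3 - <<'E'
from h import *
from fit import W,S
for C in (W,S):
    P=toc(C.reshape(-1,3)); P=P[~np.isnan(P[:,0])]
    k=(P[:,2]>.2)&(P[:,2]<.35)&(abs(P[:,1])<.13)&(abs(P[:,0]-.1)<.1)
    Q=P[k]
    for y0 in (-.08,-.04,.05,.09):
        q=Q[abs(Q[:,1]-y0)<.012]; q=q[q[:,2]>.235]; o=np.argsort(q[:,0]); q=q[o]
        print(y0,len(q),(q[::max(1,len(q)//12)][:,[0,2]]*1000).round(0).astype(int).tolist())
    q=Q; print(np.percentile(q[:,1],[0,1,99,100]))
o=bot.observe()
print(o['joint_positions'].round(2), toc(o['tool_pos']).round(4))
f=bot.grab_frame('top'); save('t7.png',f['pixels'],(130,100,330,250),4)
np.save('pics/top7.npy',f)
E
```

```text
-0.08 190 [[81, 236], [83, 240], [84, 249], [85, 257], [86, 257], [88, 261], [90, 257], [93, 259], [96, 259], [98, 262], [101, 256], [104, 256], [106, 257]]
-0.04 190 [[81, 241], [83, 240], [84, 250], [85, 252], [86, 258], [89, 264], [91, 258], [93, 258], [96, 257], [98, 259], [101, 259], [103, 256], [106, 260]]
0.05 194 [[82, 236], [83, 235], [84, 251], [85, 246], [86, 256], [88, 260], [91, 257], [94, 262], [96, 261], [100, 259], [102, 260], [105, 255], [108, 255]]
0.09 178 [[82, 243], [84, 241], [84, 241], [85, 254], [87, 257], [89, 256], [91, 256], [93, 258], [96, 259], [98, 256], [101, 259], [103, 256], [105, 257]]
[-0.09811146 -0.09554016  0.0985854   0.1012196 ]
-0.08 207 [[82, 235], [83, 244], [84, 250], [85, 259], [88, 260], [90, 261], [92, 260], [95, 257], [97, 260], [100, 260], [102, 259], [104, 259], [107, 257]]
-0.04 184 [[82, 238], [83, 246], [84, 251], [86, 257], [88, 261], [90, 261], [93, 261], [95, 261], [97, 259], [100, 259], [102, 259], [105, 259], [107, 258]]
0.05 148 [[82, 235], [83, 243], [84, 253], [85, 257], [87, 260], [90, 260], [93, 258], [95, 259], [97, 261], [99, 258], [102, 259], [104, 259], [107, 258]]
0.09 111 [[82, 240], [83, 250], [84, 257], [86, 259], [89, 261], [91, 260], [93, 262], [95, 259], [98, 258], [100, 260], [102, 260], [104, 259], [107, 257]]
[-0.10203394 -0.10080438  0.09392077  0.09865882]
[0.18 0.46 1.63 0.   1.05 2.02] [-0.0086 -0.0482  0.2331]
```

View pics/t7.png

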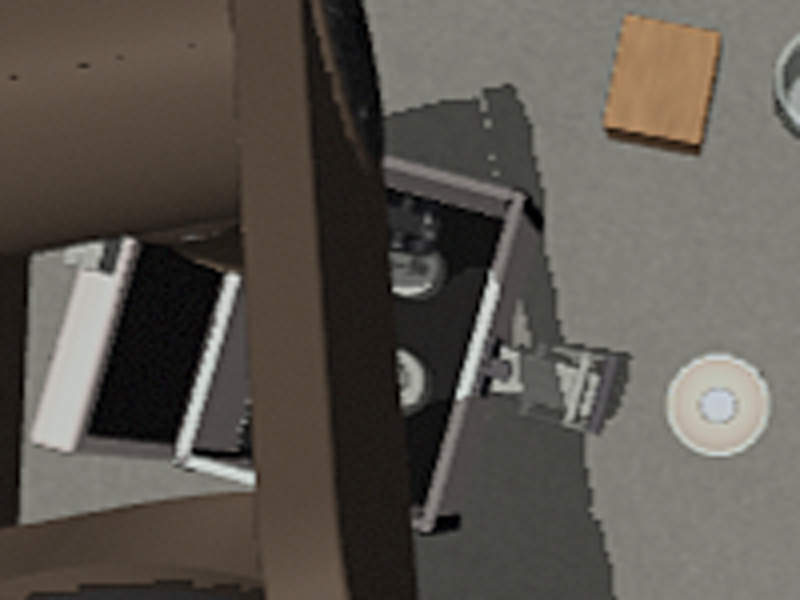

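Call:
play_rows(targets=[0,-0.2,0,0,-0.2,0,1,0,-0.4,0,0,-0.4,0,1,0,-0.6,0,0,-0.55,0,1,0,-0.8,0,0,-0.6,0,1,0,-1,0,0,-0.6,0,1])

```text
t: 11.15
tool_pos: [0.6177, 0.1461, 0.322]
eef_rot: [-0.56, 0.429, -0.432, 0.562]
ft_force: [-0.0, -1.4, -0.9]
width: 0.0
```

```bash
python3 - <<'E'
from h import *
rel(fromc([.135,.0,.32]),down(np.radians(-15.35)))
E
```

```text
turn [-0.007, -1.988, 0.005] shift [-0.988, 0.014, 0.207] mm 151.5 deg 59.6 pos [0.6177, 0.1461, 0.322] F [-0.0, -1.4, -0.9] w 0.0 t 11.15
```

Call:
play_rows(targets=[0,-0.2,0,-0.15,0,0.03,1,0,-0.4,0,-0.35,0,0.07,1,0,-0.6,0,-0.55,0,0.12,1,0,-0.8,0,-0.8,0,0.17,1,0,-1,0,-0.99,0,0.2,1])

```text
t: 11.57
tool_pos: [0.6077, 0.2994, 0.3191]
eef_rot: [-0.653, 0.271, -0.271, 0.654]
ft_force: [-0.3, 0.1, -0.3]
width: -0.001
```

Call:
play_rows(targets=[0,-0.2,0,0,0,0,1,0,-0.4,0,0,0,0,1,0,-0.6,0,0,0,0,1,0,-0.8,0,0,0,0,1,0,-1,0,0,0,0,1,0,-1,0,0,0,0,1])

```text
t: 12.07
tool_pos: [0.6079, 0.2971, 0.319]
eef_rot: [-0.701, 0.092, -0.092, 0.701]
ft_force: [-0.4, 0.5, -0.3]
width: -0.0
```

```bash
python3 - <<'E'
from h import *
rel(fromc([.135,.0,.225]),down(np.radians(-15.35)))
print(bot.observe()['joint_positions'].round(2))
E
```

```text
turn [-0.0, 0.012, 0.0] shift [0.009, 0.627, 0.004] mm 94.0 deg 0.4 pos [0.6079, 0.2971, 0.319] F [-0.4, 0.5, -0.3] w -0.0 t 12.07
[ 0.41  0.45  1.42 -0.    1.27  0.67]
```

Call:
play_rows(targets=[0,0,0,0,0.2,0,1,0,0,0,0,0.4,0,1,0,0,0,0,0.58,0,1,0,0,0,0,0.63,0,1,0,0,0,0,0.63,0,1])

```text
t: 12.48
tool_pos: [0.6069, 0.2966, 0.2222]
eef_rot: [0.701, -0.096, 0.094, -0.7]
ft_force: [0.8, -0.6, 0.2]
width: -0.001
```

```bash
python3 - <<'E'
from h import *
o=bot.observe(); p=toc(o['tool_pos']); print(p.round(4),o['ft_force'].round(1))
for th in (1.64,1.55,1.45,1.3,1.15,1.0,.85,.7,.55,.4,.25,.1,0):
    s=.115; u=np.array([-np.cos(th),np.sin(th)]); n=np.array([np.sin(th),np.cos(th)])
    q=np.array([.075,.110])+s*u+.024*n+[.011,0]
    if th>1.57: q[0]=.075+.15*u[0]+.024*n[0]+.011
    print(th,(q*1000).round(1),'tz',((q[0]-p[0])/.15).round(3),'ty',(-(q[1]-p[2])/.15).round(3))
E
```

```text
[0.1336 0.0021 0.2222] [ 0.8 -0.6  0.2]
1.64 [120.3 223.1] tz -0.089 ty -0.006
1.55 [107.6 225.5] tz -0.173 ty -0.022
1.45 [ 96.  227.1] tz -0.251 ty -0.032
1.3 [ 78.4 227.2] tz -0.368 ty -0.033
1.15 [ 60.9 224.8] tz -0.485 ty -0.017
1.0 [ 44.1 219.7] tz -0.597 ty 0.017
0.85 [ 28.1 212.2] tz -0.703 ty 0.067
0.7 [ 13.5 202.4] tz -0.801 ty 0.132
0.55 [  0.5 190.6] tz -0.887 ty 0.211
0.4 [-10.6 176.9] tz -0.961 ty 0.302
0.25 [-19.5 161.7] tz -1.021 ty 0.404
0.1 [-26.  145.4] tz -1.064 ty 0.512
0 [-29. 134.] tz -1.084 ty 0.588
```

Call:
play_rows(targets=[0,0,0,0,-0.005,-0.08,1,0,0,0,0,-0.02,-0.17,1,0,0,0,0,-0.03,-0.25,1,0,0,0,0,-0.03,-0.33,1,0,0,0,0,-0.03,-0.41,1,0,0,0,0,-0.02,-0.48,1,0,0,0,0,0,-0.54,1,0,0,0,0,0.02,-0.6,1])

```text
t: 13.15
tool_pos: [0.5843, 0.2092, 0.2212]
eef_rot: [-0.701, 0.094, -0.094, 0.701]
ft_force: [0.7, 0.3, 2.2]
width: -0.002
```

```bash
python3 - <<'E'
from h import *
o=bot.observe(); p=toc(o['tool_pos']); print(p.round(4),o['ft_force'].round(1))
f=bot.grab_frame('scene'); save('s8.png',f['pixels'],(310,100,510,300),4)
E
```

```text
[0.0433 0.0008 0.2212] [0.7 0.3 2.2]
```

View pics/s8.png

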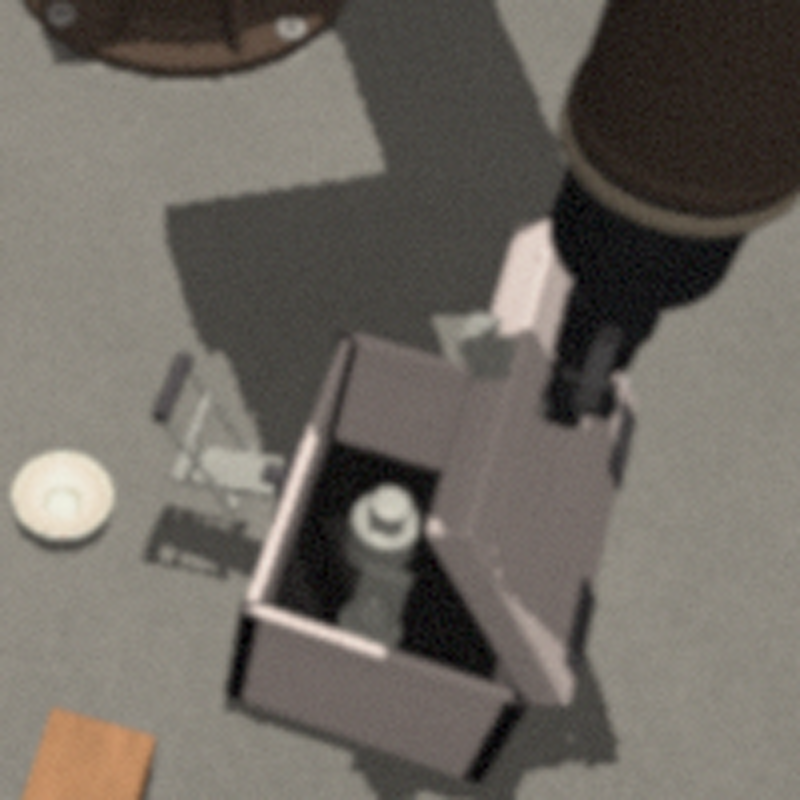

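Call:
play_rows(targets=[0,0,0,0,0.03,-0.05,1,0,0,0,0,0.06,-0.1,1,0,0,0,0,0.12,-0.2,1,0,0,0,0,0.2,-0.285,1,0,0,0,0,0.29,-0.36,1,0,0,0,0,0.39,-0.42,1,0,0,0,0,0.47,-0.45,1,0,0,0,0,0.54,-0.47,1])

```text
t: 13.87
tool_pos: [0.5648, 0.1414, 0.1386]
eef_rot: [0.701, -0.095, 0.094, -0.701]
ft_force: [0.0, 0.6, 1.1]
width: 0.001
```

```bash
python3 - <<'E'
from h import *
o=bot.observe(); p=toc(o['tool_pos']); print(p.round(4),o['ft_force'].round(1))
E
```

```text
[-0.0272  0.0016  0.1386] [0.  0.6 1.1]
```

Call:
play_rows(targets=[0,0,0,0,0.02,-0.01,1,0,0,0,0,0.03,-0.01,1,0,0,0,0,0.03,-0.01,1])

```text
t: 14.12
tool_pos: [0.5654, 0.141, 0.1355]
eef_rot: [0.701, -0.094, 0.094, -0.701]
ft_force: [-0.2, 0.3, -0.4]
width: -0.002
```

Call:
play_rows(targets=[0,0,0,0,0.007,-0.01,1,0,0,0,0,0.014,-0.01,1,0,0,0,0,0.014,-0.01,1])

```text
t: 14.37
tool_pos: [0.5653, 0.1396, 0.134]
eef_rot: [-0.701, 0.094, -0.094, 0.701]
ft_force: [0.0, -1.4, 1.1]
width: 0.001
```

Call:
play_rows(targets=[0,0,0,0,0.007,0,1,0,0,0,0,0.014,0,1,0,0,0,0,0.014,0,1])

```text
t: 14.62
tool_pos: [0.5655, 0.1397, 0.1338]
eef_rot: [-0.701, 0.093, -0.095, 0.701]
ft_force: [-8.9, -3.4, 35.6]
width: -0.001
```

Call:
play_rows(targets=[0,0,0,0,-0.05,0,1,0,0,0,0,-0.25,0.1,1,0,0,0,0,-0.5,0.4,1,0,0,0,0,-0.75,0.7,1,0,0,0,0,-0.95,0.95,1,0,0,0,0,-0.95,0.95,1])

```text
t: 15.12
tool_pos: [0.6027, 0.2786, 0.2761]
eef_rot: [-0.701, 0.094, -0.094, 0.701]
ft_force: [0.5, -0.3, -0.7]
width: 0.001
```

```bash
python3 - <<'E'
from h import *
f=bot.grab_frame('scene'); save('s9.png',f['pixels'],(310,150,470,270),5); np.save('pics/scene9.npy',f)
t=bot.grab_frame('top'); save('t9.png',t['pixels'],(160,120,320,240),5); np.save('pics/top9.npy',t)
for cam,F in (('scene',f),('top',t)):
  for n in ['keeper_groove','lever_pivot','lever_tip','bail_hook','bail_grip']:
    for d in bot.spot_point(cam,n)[:2]:
        r,c=d['position']; p=px2w(F,r,c);print(cam,n,round(d['conf'],2),round(r,1),round(c,1),(toc(p)*1000).round(0))
E
```

```text
scene keeper_groove 0.5 207.8 378.8 [-90.   5. 124.]
scene lever_pivot 0.7 215.7 374.8 [-95.   5.  87.]
scene lever_tip 0.91 212.6 353.1 [-159.   48.    3.]
scene lever_tip 0.2 247.5 406.6 [ -6. -76. 136.]
scene bail_hook 0.51 205.1 359.5 [-151.   77.    1.]
scene bail_grip 0.71 199.5 352.7 [-148.   -9.  146.]
scene bail_grip 0.34 212.2 354.4 [-156.   51.    1.]
top keeper_groove 0.45 192.8 255.1 [-92.   3. 124.]
top lever_pivot 0.95 195.8 259.3 [-99.   7.  83.]
top lever_pivot 0.35 189.1 222.1 [-20.  15. 130.]
top lever_tip 0.77 199.0 280.6 [-153.    2.  148.]
top lever_tip 0.26 199.2 278.8 [-149.    4.  147.]
top bail_hook 0.69 196.5 275.9 [-136.   -2.   76.]
top bail_grip 0.6 199.0 281.6 [-155.    1.  143.]
```

View pics/s9.png

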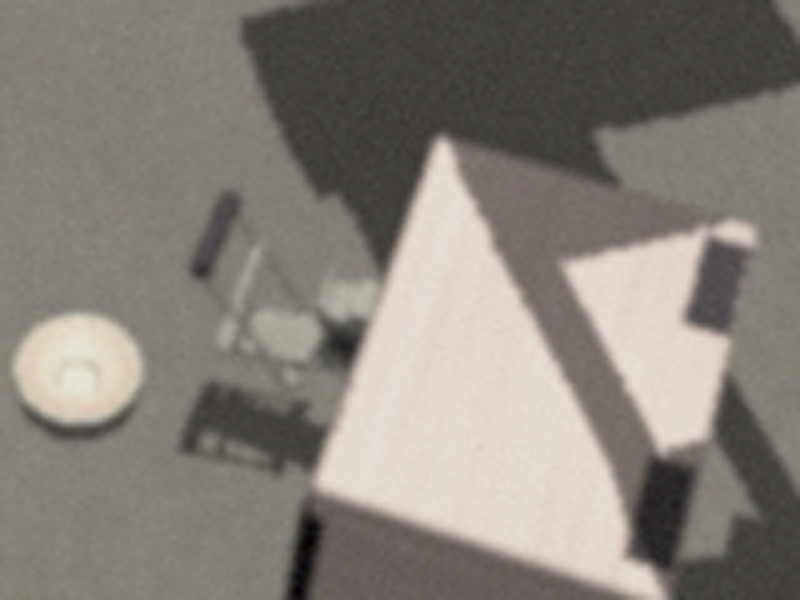

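View pics/t9.png

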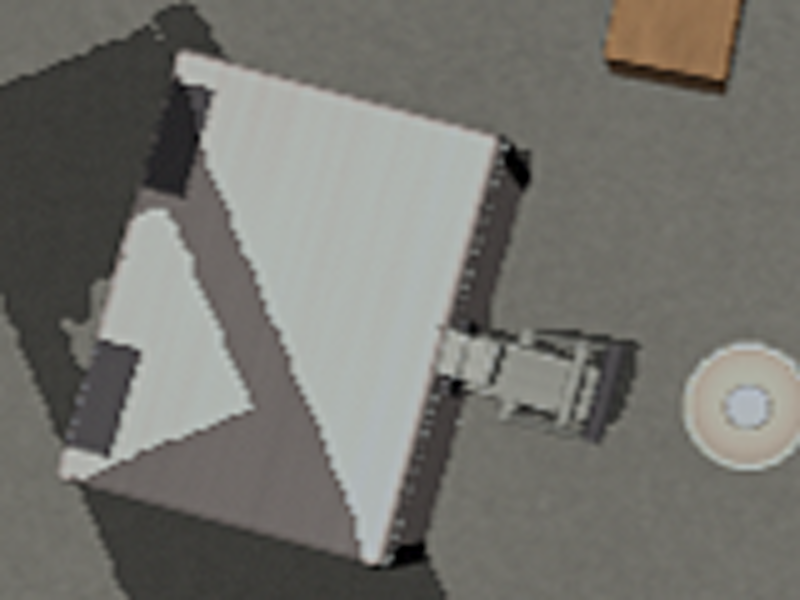

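```bash
python3 - <<'E'
from h import *
for n in('scene9','top9'):
    f=np.load(f'pics/{n}.npy',allow_pickle=True).item(); C=cloud(f)
    P=toc(C.reshape(-1,3)); P=P[~np.isnan(P[:,0])]*1000
    k=(P[:,0]<-100)&(P[:,0]>-185)&(abs(P[:,1])<40)&(P[:,2]>25)&(P[:,2]<175)
    Q=P[k]; Q=Q[np.argsort(-Q[:,2])]
    print(n,len(Q)); print(Q[Q[:,2]>130].round(0).astype(int).tolist()); 
    q=Q[Q[:,2]>138]; print('grip mean',q.mean(0),q.min(0),q.max(0))
    print(Q[Q[:,2]<=130][::3].round(0).astype(int).tolist())
o=bot.observe(); print(toc(o['tool_pos']))
E
```

```text
scene9 376
[[-152, -8, 152], [-153, -20, 152], [-150, -21, 152], [-151, 16, 152], [-148, 14, 151], [-149, -3, 151], [-150, 14, 151], [-150, 5, 151], [-150, -15, 151], [-150, -9, 150], [-153, -13, 150], [-154, -4, 150], [-147, -2, 150], [-153, 14, 150], [-150, 12, 150], [-151, -12, 150], [-151, -6, 150], [-152, 11, 150], [-149, 9, 150], [-153, 2, 150], [-153, 8, 150], [-152, 5, 150], [-151, -17, 150], [-148, -19, 149], [-152, -9, 149], [-150, 0, 149], [-150, 18, 149], [-147, 11, 149], [-148, 7, 149], [-154, -10, 149], [-154, -15, 149], [-154, -24, 149], [-151, 3, 149], [-151, 9, 149], [-148, -21, 149], [-153, 0, 149], [-155, -21, 149], [-148, 13, 149], [-149, -16, 149], [-148, 20, 149], [-153, -20, 149], [-152, -2, 149], [-148, -13, 149], [-149, -10, 149], [-152, -22, 149], [-149, -4, 148], [-149, 2, 148], [-148, -6, 148], [-152, -14, 148], [-147, -17, 148], [-153, 21, 148], [-147, 18, 148], [-150, 5, 148], [-154, 18, 148], [-151, 22, 148], [-148, 6, 148], [-154, 12, 148], [-148, -14, 148], [-156, -18, 148], [-155, 21, 147], [-150, -21, 147], [-147, -8, 147], [-155, 15, 147], [-155, -
[... 4948 characters left out ...]
 [-107, -10, 80], [-119, 6, 80], [-111, -4, 80], [-102, 13, 80], [-119, 13, 80], [-126, 4, 80], [-118, 2, 79], [-112, 6, 79], [-117, 7, 79], [-106, 22, 79], [-106, 19, 79], [-120, -9, 79], [-113, 3, 79], [-103, 18, 78], [-105, 7, 78], [-119, -11, 78], [-140, 3, 78], [-113, 10, 78], [-120, 11, 77], [-104, 15, 77], [-138, -2, 77], [-111, 13, 77], [-124, 9, 77], [-126, -11, 76], [-135, -3, 76], [-126, -3, 76], [-111, -11, 76], [-124, -10, 75], [-138, 8, 75], [-133, 7, 75], [-134, -1, 75], [-101, 23, 74], [-140, 12, 74], [-134, 11, 74], [-127, 11, 74], [-135, 4, 73], [-108, -15, 73], [-103, 20, 73], [-134, 2, 72], [-121, -10, 71], [-137, 13, 70], [-140, 5, 69]]
[0.11281134 0.00109571 0.27348548]
```

Call:
play_rows(targets=[0,0.2,0,0,0,-0.15,1,0,0.4,0,0,0,-0.37,1,0,0.6,0,0,0,-0.6,1,0,0.8,0,0,0,-0.82,0.8,0,1,0,0,0,-1,0.5])

```text
t: 16.13
tool_pos: [0.562, 0.1301, 0.2738]
eef_rot: [0.652, -0.274, 0.274, -0.652]
ft_force: [0.6, 0.1, 1.3]
width: 0.27
```

```bash
python3 - <<'E'
from h import *
rel(fromc([-.1505,0,.22]),down(np.radians(-105.35)))
E
```

```text
turn [0.001, 1.991, 0.0] shift [0.384, 0.359, -0.638] mm 124.0 deg 59.7 pos [0.562, 0.1301, 0.2738] F [0.6, 0.1, 1.3] w 0.27 t 16.13
```

Call:
play_rows(targets=[0,0.2,0,0.08,0.07,-0.14,0.5,0,0.4,0,0.17,0.15,-0.29,0.5,0,0.6,0,0.27,0.23,-0.44,0.5,0,0.8,0,0.35,0.31,-0.58,0.5,0,1,0,0.384,0.359,-0.638,0.5])

```text
t: 16.55
tool_pos: [0.5339, 0.0214, 0.219]
eef_rot: [0.559, -0.434, 0.433, -0.558]
ft_force: [-0.0, -0.2, -0.3]
width: 0.499
```

Call:
play_rows(targets=[0,0.2,0,0,0,0,0.5,0,0.4,0,0,0,0,0.5,0,0.6,0,0,0,0,0.5,0,0.8,0,0,0,0,0.5,0,0.99,0,0,0,0,0.5,0,0.99,0,0,0,0,0.5,0,0.99,0,0,0,0,0.5], force=30)

```text
t: 17.13
tool_pos: [0.5354, 0.0238, 0.22]
eef_rot: [-0.431, 0.56, -0.56, 0.431]
ft_force: [0.5, -0.0, -0.1]
width: 0.499
```

```bash
python3 - <<'E'
from h import *
rel(fromc([-.1505,0,.135]),down(np.radians(-105.35)))
f=bot.grab_frame('wrist'); save('w10.png',f['pixels'])
E
```

```text
turn [0.0, 0.017, 0.0] shift [0.014, 0.567, -0.007] mm 85.1 deg 0.5 pos [0.5354, 0.0238, 0.22] F [0.5, -0.0, -0.1] w 0.499 t 17.13
```

View pics/w10.png

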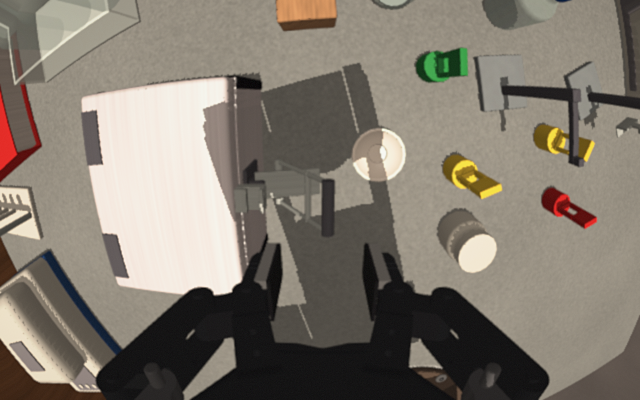

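Call:
play_rows(targets=[0,0,0,0.014,0.12,-0.007,0.5,0,0,0,0.014,0.26,-0.007,0.5,0,0.01,0,0.014,0.4,-0.007,0.5,0,0.017,0,0.014,0.5,-0.007,0.5,0,0.017,0,0.014,0.565,-0.007,0.5,0,0.017,0,0.014,0.565,-0.007,0.5,0,0.017,0,0.014,0.565,-0.007,0.5])

```text
t: 17.77
tool_pos: [0.5338, 0.0222, 0.1353]
eef_rot: [-0.429, 0.563, -0.562, 0.428]
ft_force: [-0.4, -0.7, 0.9]
width: 0.5
```

```bash
python3 - <<'E'
from h import *
rel(fromc([-.1505,0,.135]),down(np.radians(-105.35)))
f=bot.grab_frame('wrist'); save('w11.png',f['pixels'],(200,100,450,300),3)
E
```

```text
turn [0.001, -0.003, 0.0] shift [0.001, 0.002, -0.0] mm 0.4 deg 0.1 pos [0.5338, 0.0222, 0.1353] F [-0.4, -0.7, 0.9] w 0.5 t 17.77
```

View pics/w11.png

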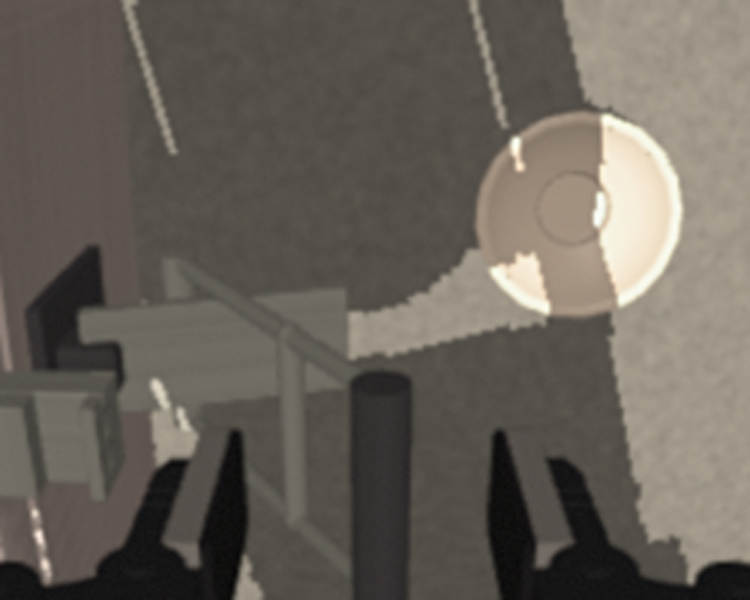

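Bar is centred between the pads; closing.

Call:
play_rows(targets=[0,0,0,0,0,0,0.75,0,0,0,0,0,0,0.85,0,0,0,0,0,0,1,0,0,0,0,0,0,1,0,0,0,0,0,0,1], force=35)

```text
t: 18.23
tool_pos: [0.5342, 0.0221, 0.1358]
eef_rot: [0.428, -0.563, 0.563, -0.428]
ft_force: [1.3, -2.4, 3.0]
width: 0.1
```

```bash
cat > kin.py <<'E'
from h import *
from scipy.optimize import fsolve
P=np.array([-91,85.])
def B(q): return P+18*np.array([-np.sin(q-.436),-np.cos(q-.436)])
def G(q,l,L=85): return B(q)+L*np.array([-np.sin(l),np.cos(l)])
def inv(g,x0): return fsolve(lambda v:G(*v)-g,x0)
E
python3 - <<'E'
from kin import *
o=bot.observe(); p=toc(o['tool_pos'])*1000; print(p,o['width']*85,o['ft_force'])
g0=np.array([-150.5,147.]); st=inv(g0,[1.35,.55]); print(st)
x=st
for q,l in ((1.32,.55),(1.6,.5),(1.9,.4),(2.1,.25),(2.1,.1),(2.1,-.05),(2.1,-.2),(2.05,-.3),(1.9,-.34),(1.7,-.32),(1.5,-.3),(1.4,-.28)):
    print(q,l,'G',G(q,l).round(1),'hook',G(q,l,55).round(1),'tx',(-(G(q,l)-g0)[0]/150).round(3),'ty',(-(G(q,l)-g0)[1]/150).round(3))
E
```

```text
[-150.33222006   -0.42013837  135.7672452 ] 8.463753344795634 [ 1.3192102  -2.37401837  3.03194011]
[1.39882644 0.55410398]
1.32 0.55 G [-149.3  146.1] hook [-133.7  120.5] tx -0.008 ty 0.006
1.6 0.5 G [-148.3  152.5] hook [-133.9  126.1] tx -0.015 ty -0.036
1.9 0.4 G [-142.   161.4] hook [-130.3  133.7] tx -0.057 ty -0.096
2.1 0.25 G [-130.  169.] hook [-122.5  140. ] tx -0.137 ty -0.147
2.1 0.1 G [-117.4  171.3] hook [-114.4  141.4] tx -0.221 ty -0.162
2.1 -0.05 G [-104.7  171.6] hook [-106.2  141.6] tx -0.306 ty -0.164
2.1 -0.2 G [-92. 170.] hook [-98.  140.6] tx -0.39 ty -0.153
2.05 -0.3 G [-83.9 167. ] hook [-92.7 138.3] tx -0.444 ty -0.133
1.9 -0.34 G [-80.6 163.2] hook [-90.6 134.9] tx -0.466 ty -0.108
1.7 -0.32 G [-81.4 160.2] hook [-90.9 131.8] tx -0.461 ty -0.088
1.5 -0.3 G [-81.6 157.5] hook [-90.5 128.8] tx -0.459 ty -0.07
1.4 -0.28 G [-82.3 156.4] hook [-90.6 127.6] tx -0.455 ty -0.063
```

Call:
play_rows(targets=[0,0,0,-0.015,-0.036,0,1,0,0,0,-0.035,-0.065,0,1,0,0,0,-0.057,-0.096,0,1,0,0,0,-0.1,-0.125,0,1,0,0,0,-0.14,-0.147,0,1,0,0,0,-0.22,-0.162,0,1,0,0,0,-0.305,-0.164,0,1,0,0,0,-0.305,-0.164,0,1])

```text
t: 18.9
tool_pos: [0.5469, 0.0686, 0.1603]
eef_rot: [0.428, -0.563, 0.563, -0.429]
ft_force: [0.5, -3.0, 2.1]
width: 0.095
```

```bash
python3 - <<'E'
from kin import *
o=bot.observe(); p=toc(o['tool_pos'])*1000; print(p,o['width']*85,o['ft_force'])
f=bot.grab_frame('wrist'); save('w12.png',f['pixels'],(150,100,450,300),2.5)
f=bot.grab_frame('scene'); save('s12.png',f['pixels'],(310,150,470,270),5)
E
```

```text
[-102.16884287   -0.34498582  160.27668217] 8.063024820215402 [ 0.54804098 -3.04335049  2.1416263 ]
```

View pics/w12.png

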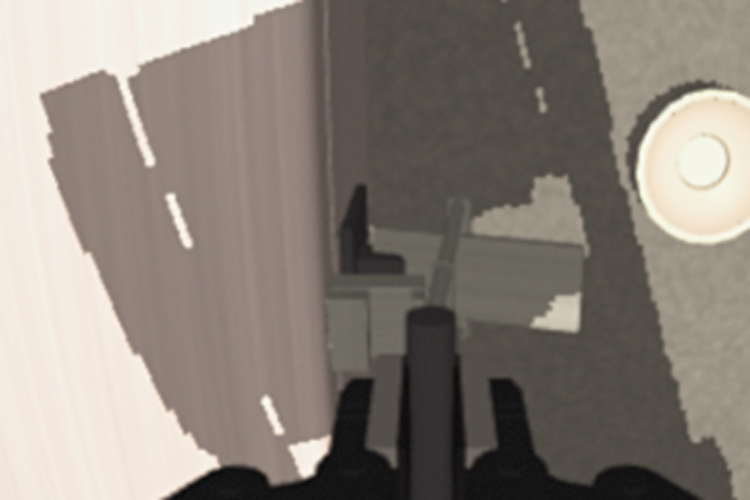

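View pics/s12.png

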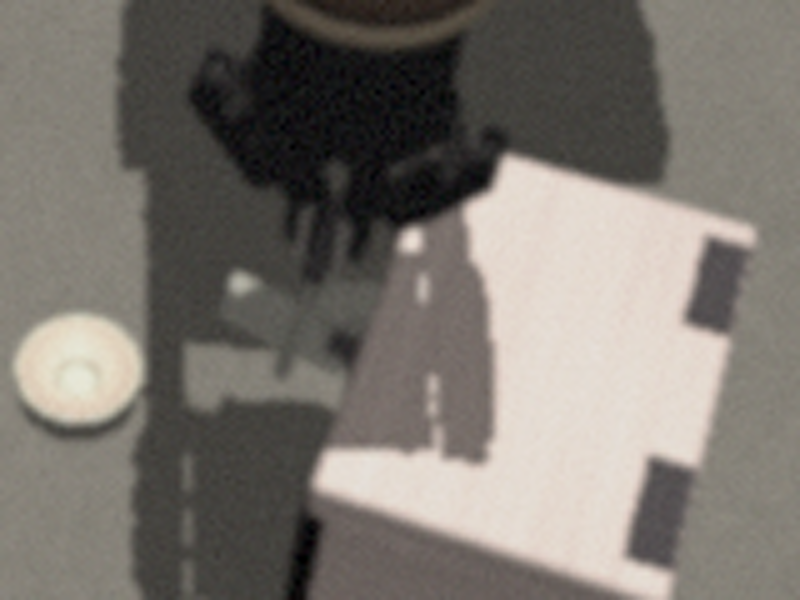

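Call:
play_rows(targets=[0,0,0,0,0,0,1,0,0,0,0,0,0,1])

```text
t: 19.17
tool_pos: [0.5461, 0.0662, 0.1598]
eef_rot: [-0.428, 0.563, -0.563, 0.428]
ft_force: [1.5, -1.1, 2.0]
width: 0.094
```

```bash
python3 - <<'E'
from kin import *
o=bot.observe(); p=toc(o['tool_pos'])*1000; print(p,o['width']*85,o['ft_force'])
f=bot.grab_frame('wrist'); f=bot.grab_frame('wrist')
o=bot.observe(); p=toc(o['tool_pos'])*1000; print(p,o['width']*85,o['ft_force'],o['t'])
E
```

```text
[-104.69878999   -0.2343801   159.81648176] 7.981967639343076 [ 1.53447846 -1.08843029  2.01605861]
[-104.83644788   -0.21971412  159.80544459] 8.442936162293798 [ 1.64833601 -1.09302876  0.705711  ] 19.2667
```

Call:
play_rows(targets=[0,0,0,-0.04,0.002,0,1,0,0,0,-0.084,0.007,0,1,0,0,0,-0.115,0.015,0,1,0,0,0,-0.138,0.027,0,1,0,0,0,-0.155,0.042,0,1,0,0,0,-0.16,0.052,0,1,0,0,0,-0.16,0.052,0,1,0,0,0,-0.16,0.052,0,1])

```text
t: 19.93
tool_pos: [0.5525, 0.0894, 0.1519]
eef_rot: [-0.428, 0.563, -0.563, 0.428]
ft_force: [1.9, -1.2, -1.5]
width: 0.095
```

```bash
python3 - <<'E'
from kin import *
f=bot.grab_frame('wrist'); save('w13.png',f['pixels'],(150,100,450,300),2.5)
f=bot.grab_frame('scene'); save('s13.png',f['pixels'],(330,150,450,240),6)
f=bot.grab_frame('top'); save('t13.png',f['pixels'],(220,150,320,230),6)
o=bot.observe(); p=toc(o['tool_pos'])*1000; print(p,o['width']*85,o['ft_force'],o['t'])
E
```

```text
[-80.81096983  -0.16915147 151.96101559] 8.2347876378283 [ 1.42731855 -2.21398124 -1.84173762] 20.0833
```

View pics/w13.png

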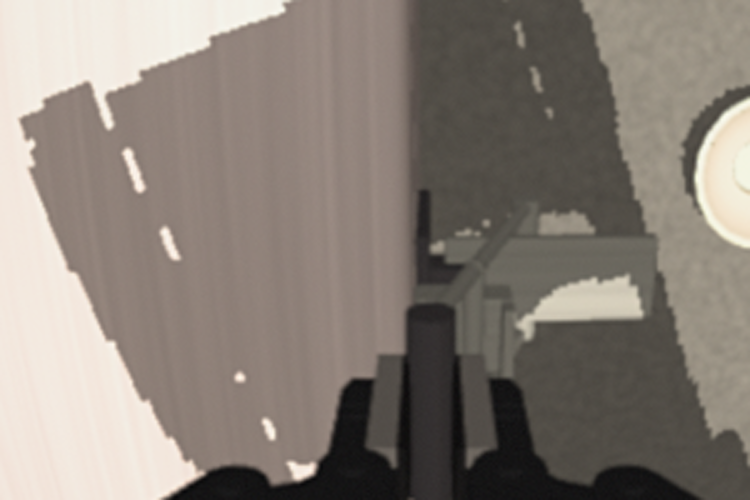

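View pics/s13.png

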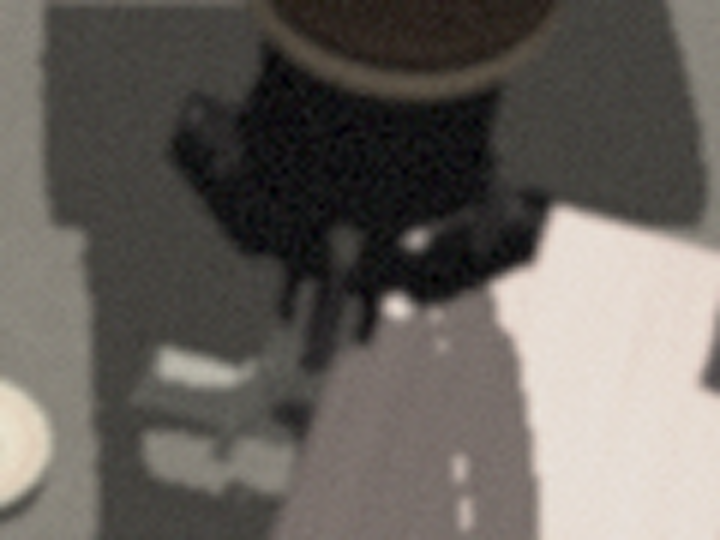

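Call:
play_rows(targets=[0,0,0,0.003,0.01,0,1,0,0,0,0.005,0.02,0,1,0,0,0,0.007,0.038,0,1,0,0,0,0.011,0.045,0,1,0,0,0,0.011,0.05,0,1,0,0,0,0.011,0.05,0,1])

```text
t: 20.58
tool_pos: [0.5531, 0.0885, 0.1464]
eef_rot: [0.427, -0.563, 0.563, -0.429]
ft_force: [-4.1, 4.2, 31.9]
width: 0.1
```

```bash
python3 - <<'E'
from kin import *
f=bot.grab_frame('wrist'); save('w14.png',f['pixels'],(150,100,450,300),2.5)
o=bot.observe(); p=toc(o['tool_pos'])*1000; print(p,o['width']*85,o['ft_force'],o['t'])
E
```

```text
[-81.29821262  -1.07087445 146.44534131] 8.027981641094923 [-4.45167515  4.60243731 32.10036625] 20.6333
```

View pics/w14.png

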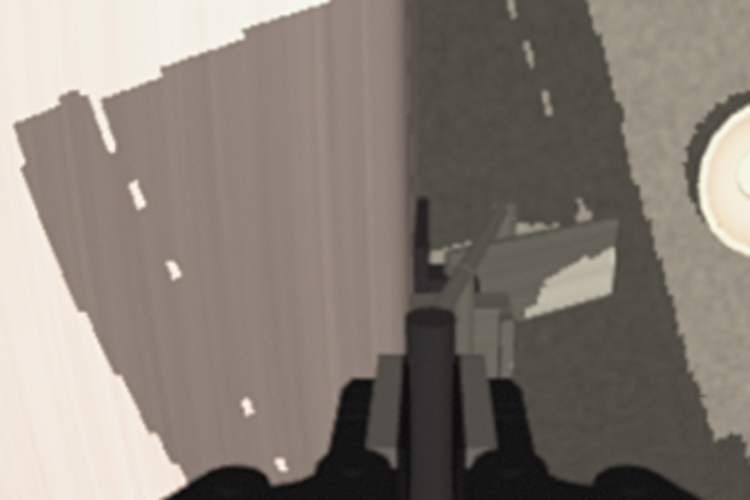

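Call:
play_rows(targets=[0,0,0,0,-0.008,0,1,0,0,0,0,-0.008,0,0.9,0,0,0,0,-0.008,0,0.8,0,0,0,0,-0.008,0,0.65,0,0,0,0,-0.008,0,0.6,0,0,0,0,-0.008,0,0.6])

```text
t: 21.13
tool_pos: [0.5517, 0.0878, 0.1455]
eef_rot: [-0.428, 0.563, -0.563, 0.428]
ft_force: [-0.7, 0.0, 0.0]
width: 0.4
```

Call:
play_rows(targets=[0,0,0,0,-0.1,0,0.6,0,0,0,0,-0.3,0,0.6,0,0,0,0,-0.55,0,0.6,0,0,0,0,-0.6,0,0.8,0,0,0,0,-0.6,0,0.8])

```text
t: 21.55
tool_pos: [0.5537, 0.088, 0.2385]
eef_rot: [0.426, -0.562, 0.564, -0.429]
ft_force: [0.2, -0.2, -0.5]
width: 0.2
```

```bash
python3 - <<'E'
from kin import *
f=bot.grab_frame('wrist'); save('w15.png',f['pixels'],(150,100,450,300),2.5)
f=bot.grab_frame('scene'); save('s15.png',f['pixels'],(330,150,450,240),6); np.save('pics/scene15.npy',f)
C=cloud(f); P=toc(C.reshape(-1,3)); P=P[~np.isnan(P[:,0])]*1000
k=(P[:,0]<-78)&(P[:,0]>-185)&(abs(P[:,1])<30)&(P[:,2]>25)&(P[:,2]<175)
Q=P[k]; Q=Q[np.argsort(-Q[:,2])]; print(Q[::4].round(0).astype(int).tolist())
o=bot.observe(); p=toc(o['tool_pos'])*1000; print(p,o['width']*85,o['ft_force'],o['t'])
E
```

```text
[[-81, 19, 160], [-82, -9, 159], [-79, 21, 159], [-83, -6, 158], [-81, -5, 158], [-82, -16, 158], [-80, 7, 158], [-79, -12, 157], [-80, -7, 157], [-79, 11, 157], [-79, 14, 157], [-84, 15, 156], [-83, -12, 156], [-79, -18, 155], [-84, -6, 154], [-84, -22, 150], [-85, -21, 139], [-86, -22, 131], [-96, 4, 130], [-98, 4, 128], [-88, 8, 128], [-97, 8, 128], [-89, -3, 127], [-90, -9, 126], [-80, -10, 126], [-90, 15, 126], [-89, 22, 125], [-92, 1, 123], [-92, -7, 122], [-96, -11, 122], [-98, -11, 122], [-95, -4, 121], [-80, -9, 121], [-90, -20, 119], [-89, -22, 118], [-81, -10, 116], [-92, 20, 113], [-95, -9, 111], [-93, -21, 105], [-95, -22, 102], [-94, -22, 97], [-88, -3, 94], [-80, -6, 94], [-79, -16, 93], [-86, -9, 92], [-89, -7, 91], [-99, -22, 90], [-94, -19, 89], [-96, -22, 88], [-95, 5, 87], [-94, 3, 85], [-99, 5, 85], [-100, 8, 84], [-99, -3, 84], [-99, -11, 82], [-84, -5, 82], [-104, -4, 82], [-104, -10, 81], [-108, -5, 81], [-100, -13, 80], [-107, -1, 79], [-110, 10, 79], [-106, 3, 79], [-109, -1, 78], [-108, 3, 78], [-113, -10, 77], [-110, 3, 77], [-105, -13, 76], [-115, -4, 76], [-116, 7, 75], [-118, -2, 75], [-101, -16, 74], [-102, -22, 74], [-114, 9, 74], [-117, -6, 73], [-118, -3, 73], [-119, 2, 72], [-103, -18, 72], [-121, 9, 70], [-120, -2, 70], [-122, -6, 70], [-123, -9, 69], [-125, -3, 69], [-129, 10, 68], [-126, -6, 68], [-124, -14, 67], [-125, 13, 67], [-122, -13, 67], [-128, 0, 66], [-129, -6, 65], [-126, -7, 64], [-126, -13, 64], [-130, 4, 63], [-133, 0, 62], [-137, 5, 62], [-136, 3, 61], [-135, 13, 61], [-139, 4, 59], [-139, 2, 57]]
[-8.23186718e+01 -6.50536588e-02  2.35502046e+02] 17.242850896145768 [ 0.70583929  1.02273492 -0.49127447] 21.65
```

View pics/w15.png

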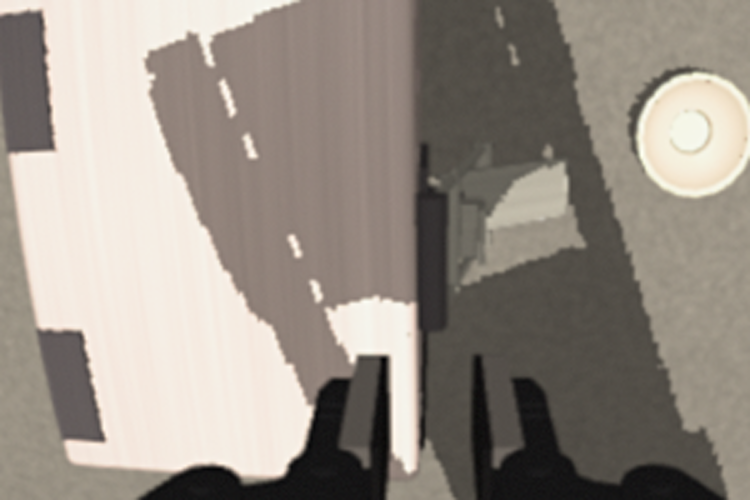

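View pics/s15.png

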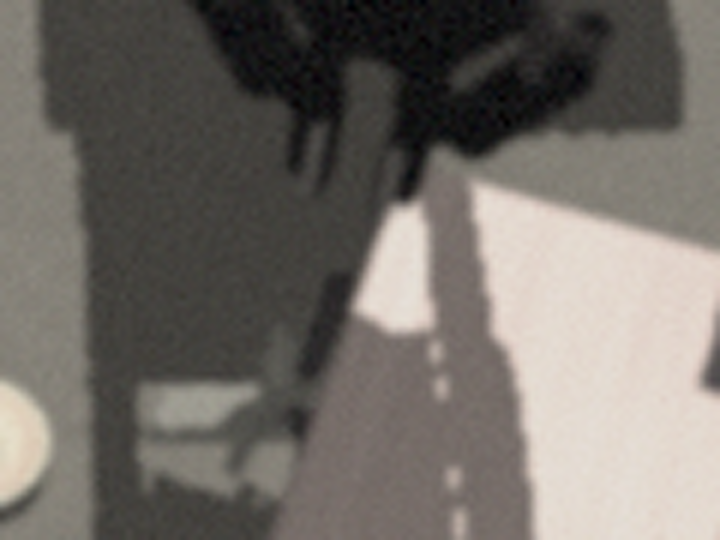

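```bash
cat >> h.py <<'E'
def tilt(ph,psi=0):
    y=np.array([np.sin(ph),0,-np.cos(ph)]); x=np.array([0,-1.,0]); return RC@np.stack([x,y,np.cross(x,y)],1)
E
python3 - <<'E'
from h import *
rel(fromc([-.19,0,.20]),tilt(np.radians(40)))
rel(fromc([-.19,0,.20]),tilt(0))
print(bot.observe()['joint_positions'].round(2))
E
```

```text
turn [1.042, -2.872, 1.045] shift [0.718, 0.237, 0.002] mm 113.4 deg 96.9 pos [0.5519, 0.0878, 0.2355] F [0.7, 1.0, -0.5] w 0.203 t 21.65
turn [-0.0, -3.006, -0.0] shift [0.718, 0.237, 0.002] mm 113.4 deg 90.2 pos [0.5519, 0.0878, 0.2355] F [0.7, 1.0, -0.5] w 0.203 t 21.65
[0.1  0.35 1.8  0.   0.99 1.94]
```

Call:
play_rows(targets=[0,0,0,0.2,0,0,1,0.09,-0.24,0.09,0.45,0.05,0,1,0.18,-0.48,0.18,0.65,0.12,0,1,0.26,-0.718,0.26,0.718,0.237,0,1])

```text
t: 21.98
tool_pos: [0.5244, -0.0112, 0.2053]
eef_rot: [-0.448, 0.5, -0.509, 0.538]
ft_force: [1.4, 0.2, -0.9]
width: -0.001
```

Call:
play_rows(targets=[0.09,-0.24,0.09,0,0,0,1,0.18,-0.48,0.18,0,0,0,1,0.26,-0.718,0.26,0,0,0,1])

```text
t: 22.23
tool_pos: [0.5237, -0.0096, 0.2042]
eef_rot: [-0.46, 0.422, -0.441, 0.645]
ft_force: [0.2, 0.2, 0.9]
width: 0.001
```

Call:
play_rows(targets=[0.09,-0.24,0.09,0,0,0,1,0.18,-0.48,0.18,0,0,0,1,0.26,-0.718,0.26,0,0,0,1])

```text
t: 22.48
tool_pos: [0.5237, -0.009, 0.2043]
eef_rot: [-0.462, 0.337, -0.366, 0.734]
ft_force: [0.3, -1.1, -0.4]
width: -0.004
```

Call:
play_rows(targets=[0.09,-0.24,0.09,0,0,0,1,0.18,-0.48,0.18,0,0,0,1,0.26,-0.718,0.26,0,0,0,1,0.26,-0.718,0.26,0,0,0,1,0.26,-0.718,0.26,0,0,0,1])

```text
t: 22.9
tool_pos: [0.524, -0.0099, 0.2037]
eef_rot: [-0.448, 0.2, -0.245, 0.836]
ft_force: [-0.5, -0.6, -0.4]
width: -0.001
```

```bash
python3 - <<'E'
from h import *
rel(fromc([-.19,0,.20]),tilt(np.radians(40)))
print(bot.observe()['joint_positions'].round(2))
E
```

```text
turn [0.24, -0.697, 0.233] shift [0.023, 0.001, -0.042] mm 7.2 deg 23.2 pos [0.524, -0.0099, 0.2037] F [-0.5, -0.6, -0.4] w -0.001 t 22.9
[-0.47  0.36  2.07  0.76  0.88 -0.34]
```

Call:
play_rows(targets=[0.08,-0.23,0.08,0,0,0,1,0.16,-0.46,0.16,0,0,0,1,0.24,-0.697,0.233,0,0,0,1,0.24,-0.697,0.233,0,0,0,1,0.24,-0.697,0.233,0,0,0,1])

```text
t: 23.32
tool_pos: [0.5244, -0.0094, 0.2042]
eef_rot: [-0.42, 0.059, -0.122, 0.898]
ft_force: [-1.1, -0.1, -0.7]
width: -0.001
```

```bash
python3 - <<'E'
from h import *
rel(fromc([-.149,0,.087]),tilt(np.radians(40)))
print(bot.observe()['joint_positions'].round(2))
f=bot.grab_frame('wrist'); save('w16.png',f['pixels'])
E
```

```text
turn [0.004, -0.01, 0.002] shift [0.006, 0.746, -0.325] mm 122.1 deg 0.3 pos [0.5244, -0.0094, 0.2042] F [-1.1, -0.1, -0.7] w -0.001 t 23.32
[-0.54  0.45  2.    0.79  1.06 -0.79]
```

View pics/w16.png

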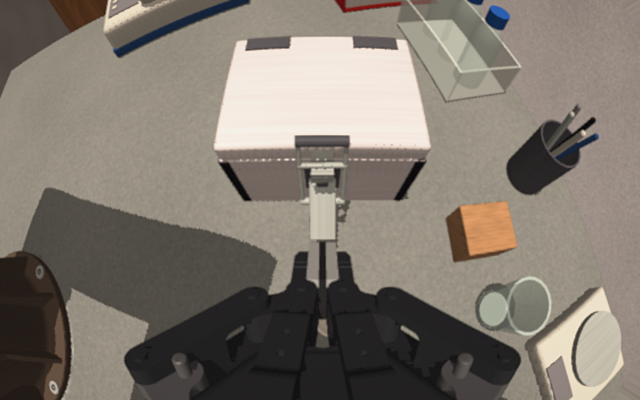

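Call:
play_rows(targets=[0,0,0,0,0.15,-0.06,1,0,0,0,0,0.35,-0.15,1,0,0,0,0,0.55,-0.24,1,0,-0.01,0,0.006,0.7,-0.3,1,0,-0.01,0,0.006,0.746,-0.325,1,0,-0.01,0,0.006,0.746,-0.325,1,0,-0.01,0,0.006,0.746,-0.325,1])

```text
t: 23.95
tool_pos: [0.5349, 0.0239, 0.0891]
eef_rot: [-0.42, 0.055, -0.121, 0.898]
ft_force: [0.1, -0.0, 0.5]
width: -0.001
```

```bash
python3 - <<'E'
from h import *
rel(fromc([-.149,0,.087]),tilt(np.radians(40)))
f=bot.grab_frame('wrist'); save('w17.png',f['pixels'],(200,80,450,280),3)
E
```

```text
turn [0.003, 0.005, 0.004] shift [-0.004, 0.009, -0.012] mm 2.3 deg 0.2 pos [0.5349, 0.0239, 0.0891] F [0.1, -0.0, 0.5] w -0.001 t 23.95
```

View pics/w17.png

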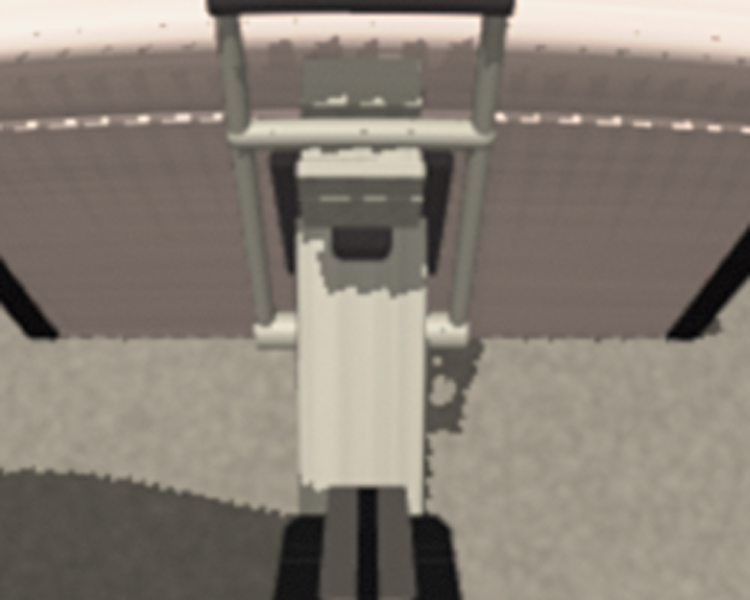

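Call:
play_rows(targets=[0,0,0,0,0.1,-0.01,1,0,0,0,0,0.2,-0.02,1,0,0,0,0,0.235,-0.04,1,0,0,0,0,0.27,-0.06,1,0,0,0,0,0.295,-0.06,1,0,0,0,0,0.32,-0.057,1,0,0,0,0,0.32,-0.057,1])

```text
t: 24.58
tool_pos: [0.5419, 0.047, 0.0464]
eef_rot: [-0.42, 0.054, -0.122, 0.898]
ft_force: [0.3, 0.2, 0.9]
width: -0.003
```

```bash
python3 - <<'E'
from h import *
o=bot.observe(); p=toc(o['tool_pos'])*1000; print(p,o['ft_force'],(o['ft_force']@RC).round(1))
f=bot.grab_frame('wrist'); save('w18.png',f['pixels'],(200,80,450,280),3)
E
```

```text
[-124.33712655   -1.19757223   46.37955853] [0.32621915 0.1699365  0.91471   ] [ 0.3 -0.3  0.9]
```

View pics/w18.png

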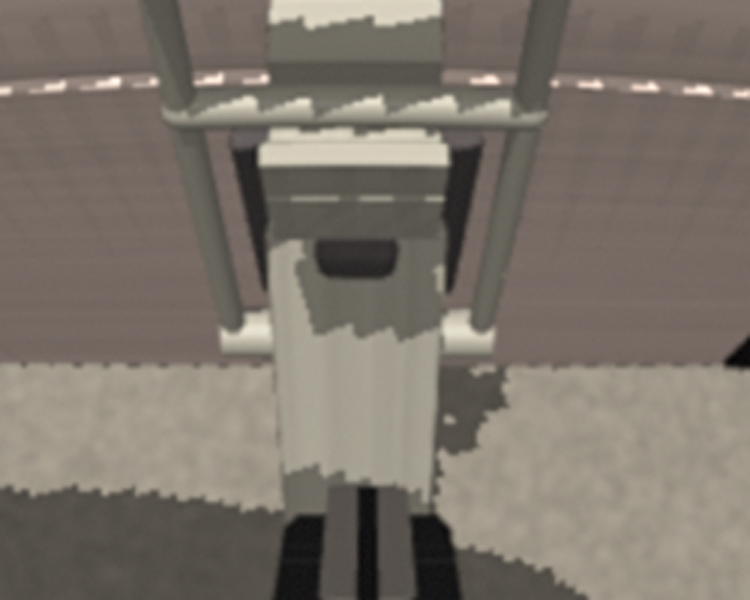

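Call:
play_rows(targets=[0,0,0,0,0.02,0.006,1,0,0,0,0,0.04,0.012,1,0,0,0,0,0.057,0.02,1,0,0,0,0,0.075,0.028,1,0,0,0,0,0.075,0.028,1])

```text
t: 25.05
tool_pos: [0.5443, 0.0577, 0.0402]
eef_rot: [-0.42, 0.054, -0.121, 0.898]
ft_force: [0.5, -0.4, -0.7]
width: -0.0
```

```bash
python3 - <<'E'
from h import *
o=bot.observe(); p=toc(o['tool_pos'])*1000; print(p,o['ft_force'],(o['ft_force']@RC).round(1))
f=bot.grab_frame('wrist'); save('w19.png',f['pixels'],(200,80,450,280),3)
E
```

```text
[-113.36542932   -0.76576434   40.18351878] [ 0.53687918 -0.35407182 -0.68483154] [-0.2 -0.6 -0.7]
```

View pics/w19.png

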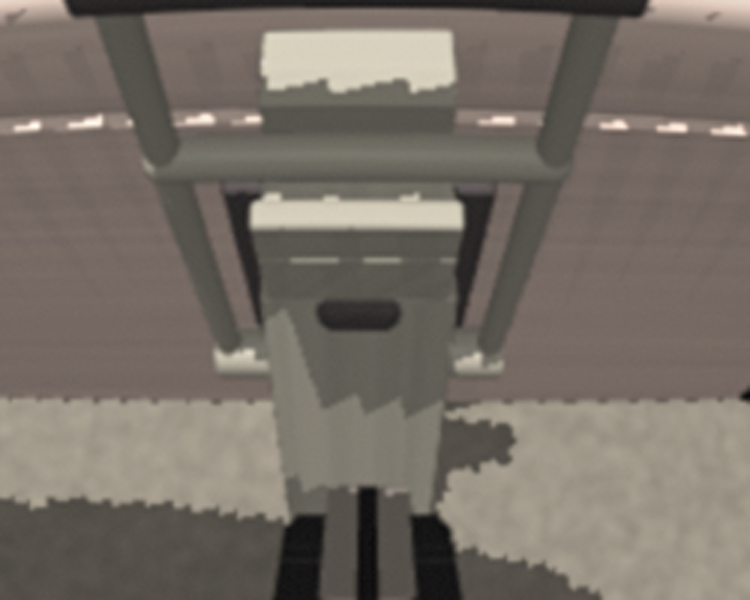

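Call:
play_rows(targets=[0,0,0,0,0.02,0.015,1,0,0,0,0,0.035,0.028,1,0,0,0,0,0.05,0.04,1,0,0,0,0,0.05,0.04,1])

```text
t: 25.43
tool_pos: [0.5469, 0.0668, 0.0385]
eef_rot: [-0.42, 0.054, -0.121, 0.898]
ft_force: [0.3, 0.1, -0.4]
width: 0.002
```

```bash
python3 - <<'E'
from h import *
o=bot.observe(); p=toc(o['tool_pos'])*1000; print(p,o['ft_force'],(o['ft_force']@RC).round(1))
f=bot.grab_frame('wrist'); save('w20.png',f['pixels'],(200,80,450,280),3)
f=bot.grab_frame('scene'); save('s20.png',f['pixels'],(330,150,450,240),6)
E
```

```text
[-103.91648341   -0.78846679   38.45527388] [ 0.29949751  0.13865925 -0.43331488] [ 0.2 -0.3 -0.4]
```

View pics/w20.png

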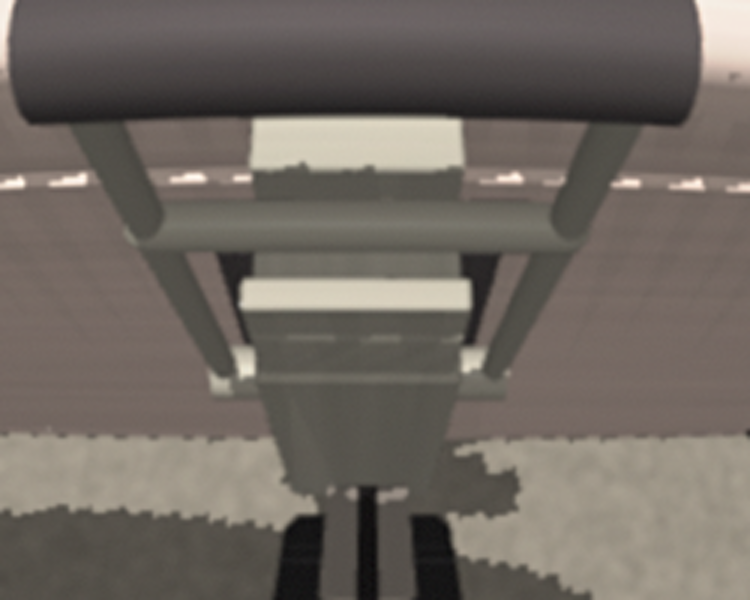

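View pics/s20.png

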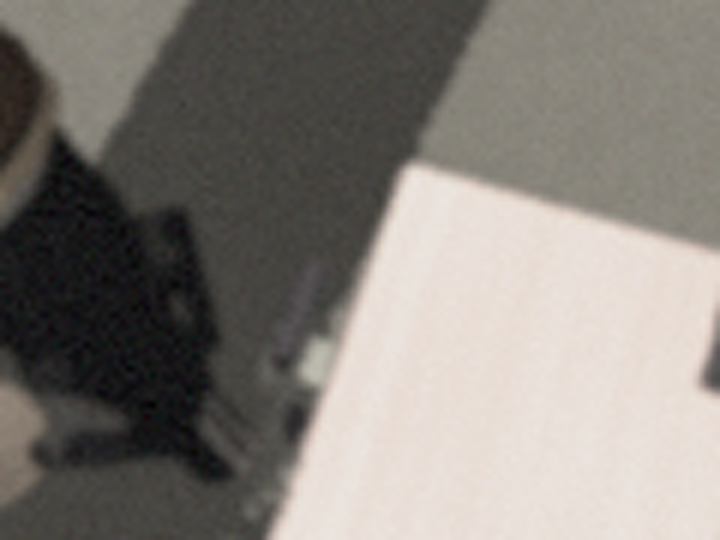

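Call:
play_rows(targets=[0,0,0,0,0.008,0.01,1,0,0,0,0,0.016,0.018,1,0,0,0,0,0.016,0.018,1])

```text
t: 25.78
tool_pos: [0.5479, 0.0694, 0.0383]
eef_rot: [-0.42, 0.054, -0.121, 0.898]
ft_force: [-3.1, -7.1, 4.7]
width: 0.001
```

```bash
python3 - <<'E'
from h import *
o=bot.observe(); p=toc(o['tool_pos'])*1000; print(p,(o['ft_force']@RC).round(1))
E
```

```text
[-101.15189255   -1.146756     38.33555094] [-7.7  1.1  4.7]
```

Call:
play_rows(targets=[0,0,0,0,-0.03,-0.03,1,0,0,0,0,-0.15,-0.03,1,0,0,0,0,-0.4,-0.03,1,0,0,0,0,-0.65,-0.03,1,0,0,0,0,-0.9,-0.03,1,0,0,0,0,-1,-0.03,1,0,0,0,0,-1,-0.03,1])

```text
t: 26.37
tool_pos: [0.5221, -0.0294, 0.153]
eef_rot: [-0.421, 0.052, -0.123, 0.897]
ft_force: [1.0, -0.7, -0.2]
width: -0.002
```

```bash
python3 - <<'E'
from h import *
o=bot.observe(); p=toc(o['tool_pos'])*1000; print(p,(o['ft_force']@RC).round(1),o['t'])
f=bot.grab_frame('wrist'); save('w21.png',f['pixels'],(200,80,450,280),3)
f=bot.grab_frame('scene'); save('s21.png',f['pixels'])
t=bot.grab_frame('top'); save('t21.png',t['pixels'])
for nm,F in (('scene',f),('top',t)):
    C=cloud(F); P=toc(C.reshape(-1,3)); P=P[~np.isnan(P[:,0])]*1000
    k=(P[:,0]<-78)&(P[:,0]>-160)&(abs(P[:,1])<30)&(P[:,2]>20)&(P[:,2]<175)
    Q=P[k]; Q=Q[np.argsort(-Q[:,2])]; print(nm,Q[::4].round(0).astype(int).tolist())
    k=(abs(P[:,0])<65)&(abs(P[:,1])<90)&(P[:,2]>100)&(P[:,2]<160); A=np.c_[P[k][:,:2],np.ones(k.sum())]; print('lid plane',np.linalg.lstsq(A,P[k][:,2],rcond=None)[0])
E
```

```text
[-203.23717401   -2.36727649  152.98166825] [-0.4 -1.2 -0.2] 26.3667
scene [[-91, 11, 162], [-91, 6, 160], [-94, 14, 160], [-89, -23, 159], [-93, 21, 159], [-89, -14, 159], [-94, 1, 159], [-87, -21, 158], [-89, 9, 158], [-90, 20, 158], [-92, 2, 158], [-93, 5, 158], [-91, -16, 157], [-89, -15, 157], [-89, -7, 157], [-92, -11, 156], [-88, 5, 156], [-94, 9, 156], [-86, -8, 156], [-96, 1, 154], [-95, -24, 154], [-88, -22, 151], [-90, -22, 143], [-82, -12, 131], [-78, 5, 130], [-87, 19, 129], [-79, 8, 129], [-82, 4, 129], [-83, 7, 128], [-80, -11, 128], [-88, 14, 128], [-84, -4, 127], [-96, -11, 127], [-88, -22, 126], [-99, -9, 126], [-87, -4, 125], [-82, -10, 125], [-86, -20, 124], [-94, -8, 123], [-82, -11, 122], [-95, -4, 121], [-79, -10, 118], [-95, -9, 116], [-84, -9, 114], [-86, -22, 111], [-88, -22, 105], [-78, -14, 99], [-84, -3, 97], [-92, -6, 96], [-87, -6, 95], [-92, -13, 94], [-84, -6, 92], [-85, 3, 91], [-92, -13, 89], [-86, -6, 86], [-85, -23, 82], [-81, -6, 80], [-85, -23, 77], [-83, -4, 75], [-83, -12, 74], [-83, -4, 72], [-81, -9, 72], [-84, -7, 71], [-82, -22, 68], [-89,
[... 174 characters left out ...]
88, 23, 159], [-87, -20, 158], [-92, -19, 158], [-95, 0, 158], [-87, 12, 158], [-87, 3, 158], [-92, 12, 157], [-93, 19, 157], [-93, -15, 157], [-91, 10, 156], [-90, -19, 156], [-93, 1, 156], [-89, 2, 155], [-94, -18, 155], [-88, -7, 155], [-91, 19, 155], [-92, 21, 155], [-87, -2, 154], [-90, -1, 154], [-86, -16, 152], [-97, 10, 131], [-79, -6, 129], [-82, -2, 129], [-79, 5, 128], [-97, -7, 127], [-79, -4, 126], [-81, -5, 126], [-94, -8, 124], [-94, 3, 121], [-94, -6, 120], [-98, 2, 120], [-92, -1, 116], [-98, -3, 114], [-91, 14, 89], [-93, -11, 81], [-86, 15, 70], [-93, -2, 60], [-93, 10, 52], [-93, 4, 42], [-93, 6, 37], [-89, 15, 32]]
lid plane [2.99663186e-03 1.32210093e-03 1.33272297e+02]
```

View pics/w21.png

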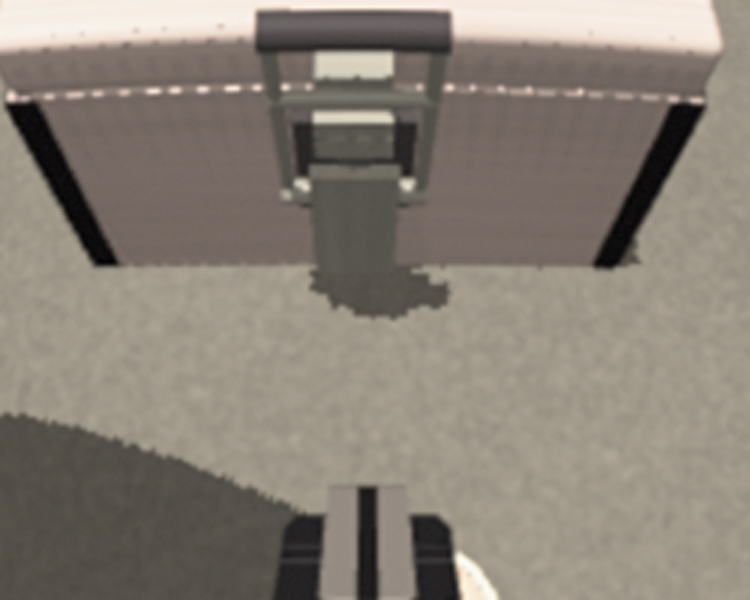

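View pics/s21.png

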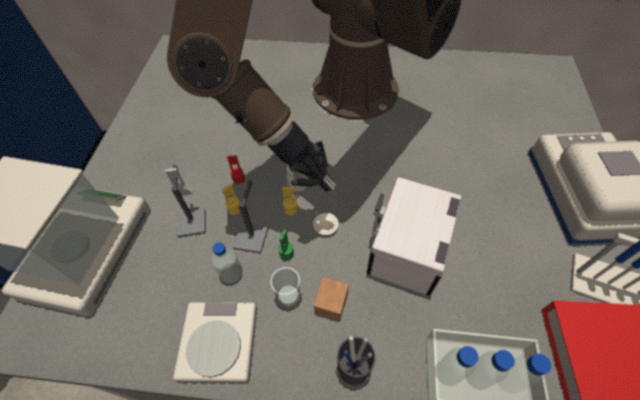

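View pics/t21.png

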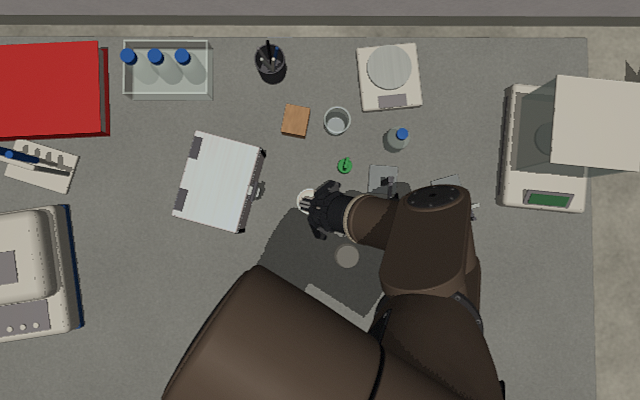

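```bash
python3 - <<'E'
from h import *
print(bot.finish_job()); print(bot.observe()['t'])
E
```

```text
the job is handed in; nothing more can be done
None
the job is handed in; nothing more can be done
```

The job is handed in, at about 26.5 s of the 72 s allowed; no verdict came back. The check weight is in the case beside the other weight, the lid is shut, and the latch is hooked and closed.

**What I did**
- **Weight:** I lifted the steel check weight off stand_a and lowered it into the case in millimetre steps. It met the floor at about 13 N. After I let go, it stood upright in the picture.
- **Lid:** I pushed it shut from behind, with a peak of about 36 N from the fingertips.
- **Latch:** I hung the wire loop in the keeper groove, with about 32 N at contact. I then pressed the lever over centre to its stop with about 8 N.

**Last checks, with the gripper clear**
- **Lid:** it lies flat with its top at 133 to 135 mm; 134 mm is shut.
- **Loop:** its cross bar shows between the keeper's back wall and its lip. The loop's position puts the keeper about 3 mm down, inside the 2 to 4 mm range. That is worked out from depth pictures with about 2 mm of noise, not measured directly.
- **Lever:** it hangs straight down along the case front, with its face at a constant x of about -93 mm.
- **Rest of the scene:** the scoop was still on its hook in the last scene picture, and nothing else looked moved there.

**What disagreed:** before the press, the loop came to rest about 2 mm higher than I expected, within what the calibration allows. I also could not see either weight again once the lid was shut; the last view of both standing was with the lid half closed.

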